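# Put the drip coffee filter set back together on its saucer

## Robot

A 7-joint arm with a two-finger parallel gripper is mounted at the origin on the work surface. World frame = base frame: x ahead of the robot, y to its left, z up, the work surface at z = 0. Lengths are in mm, angles in rad, forces in N, time in s.
With the tool pointing down it reaches from about 400 to 875 mm from the base axis. Payload 4.4 kg.
Tool frame: the origin (TCP) lies midway between the tips of the shut fingers; the grasp point (between the pads) lies 19 mm behind it; z points along the fingers, y is the direction in which the jaws open and shut (so a half turn about z gives the same grasp; the last joint's range is limited). The gripper opens to 85 mm and grips with 20 to 120 N. Pads are 22 mm wide; open, the fingers measure 114 mm over their backs; the gripper's body (76 mm by 85 mm) begins 54 mm behind the grasp point. The pads swing forward as they close: fully open they stand 13 mm farther back than shut.
Start: joints at [1.148, 0.628, 0.038, 1.517, -0.027, 0.996, -0.02], TCP at [227.058, -609.067, 231.313] pointing down, gripper open.
Joint ranges: [-3.06, 3.06], [-0.37, 2.12], [-1.25, 1.32], [0.18, 2.47], [-1.1, 4.24], [0.23, 1.98], [-2.94, 2.94]. Speed limits (rad/s): [2.57, 2.57, 3.14, 3.14, 3.14, 3.14, 3.14].

## Interface

Orientations are given as [roll, pitch, yaw] about the fixed x, y, z axes, in that order (R = Rz(yaw) Ry(pitch) Rx(roll)).
In Python, from cell import ctrl, vision gives the robot as it stands.
- The arm moves only by the tool play_rows, never from a script. Its arguments are lists of equal length, an entry for each row: "slide": the shift along the tool's x, y, z in mm, a list of three; "turn": the turn about the tool's z in rad; "fingers": the opening, from 0 (shut) to 1 (fully open). A call has 1 to 5 rows; each row is the pose to reach, as a shift and turn from the pose measured when the call began, along the tool's axes at that moment; what a row does not reach only later rows make up. A row lasts 1/8 s, in which the tool goes at most 62.5 mm and 10.7 degrees, less where a joint would pass 70% of its speed; a pose out of reach is approached as far as the arm can. A call with a gripper value outside its range is refused whole. The fingers move at their own pace and stop on an object; the grip force is fixed at half the most. Time passes only in rows, so rows that repeat a pose let the fingers close. It gives the time, the measured TCP pose, the force and the opening at its end, in the units of the state.
- ctrl.read_state(): the state, without advancing time (a new reading comes with each control period).
- vision.get_image(name): name is "scene" or "top"; returns (picture, depth): 384x512x3 uint8, blue, green, red; 384x512 float32, mm along the optical axis (not along the pixel's ray), 0 where there is no reading.
- vision.camera_params(name): a dict with "fx", "fy", "cx", "cy" (pixels), "dist_coeffs" ([k1, k2, p1, p2, k3] as OpenCV has them; the pictures are not rectified), "position" and "rotation" of the camera in the world. Camera axes: x right, y up, looking along -z (the intrinsics and any distortion apply to the point x, -y, -z); pixel columns grow to the right and rows downward; lengths in mm; the calibration is good to about 2 mm. A picture is of the moment at which its call begins. camera_params takes no time and is no camera call.
- ctrl.finish_job(): hands the job in, once; it reports no verdict.
The state is a dict: "clock": time; "qpos": joint angles; "qd": joint speeds; "tau": joint torques, N m; "eef_pos": TCP position; "tool_rot": TCP orientation; "force": force on the tool from outside, world axes, zero at the start; "torque": the same for the moment, N m; "width": finger opening in mm.
Only numpy, scipy, OpenCV 4.12 (cv2) and the standard library are available. Lean on these libraries where they do the work, as an engineer would, in place of code of your own. Each camera call takes 0.05 s, during which the arm holds its last target.

## Task

Put the washed drip coffee set back together, ready for the next guest, building it up from the saucer one part at a time: stand the glass in the well of the saucer, set the filter chamber on the glass, lower the press into the chamber, and close the chamber with its lid. Each part must sit fully home and upright on the one below; set every part down gently rather than dropping it, and do not shift the upturned mug or the upturned tumbler.

Things in the scene. Friction and masses are not known exactly. Their poses are not given: they have to be found in the camera images.
- saucer: White ceramic saucer, 148 mm across, fixed to the worktop. Flat round well in the middle, 92 mm across, its floor 6 mm above the worktop; the rim around it rises to 16 mm. Origin: centre of the underside, at worktop height; z up.
- glass: Clear straight-sided low drinking glass, no handle, standing mouth up, loose, 0.2 kg: 64 mm outside diameter, 78 mm tall, mouth 58 mm wide. Stands in the saucer's well. Origin: centre of its underside; z up.
- chamber: Steel cup with a wide flange at the foot and a loop handle. Heights from its origin (centre of underside, z up): spigot 47 mm wide 0-7 mm (drops into the glass's mouth), flange 84 mm wide 7-10 (rests on the glass's rim), wall 62 mm outside, 58 inside, up to the rim at 60; inner floor 13. Handle along +x to 52 mm off axis: grip across y. Seated: origin 71 mm above the glass's. 0.11 kg, any yaw.
- press: Steel press, loose, 0.05 kg: perforated disc 50 mm wide, 5 mm thick, thin upright stem with a knob 14 mm wide at 46-60 mm height (grip this). The disc goes inside the chamber, flat on its floor; seated, its origin is 13 mm above the chamber's and the knob stands proud of the chamber's rim. Origin: centre of the disc's underside; z up.
- lid: Domed steel lid, loose, 0.07 kg, right way up: skirt 74 mm outside, 70 inside, 0-9 mm high; hollow dome (room for the press's knob) 53 mm wide, up to 29.5 mm; knob 16 mm wide at 33-47 mm height (grip this). The skirt goes over the chamber's rim; seated, its origin is 51 mm above the chamber's. Origin: centre of the skirt's lower edge; z up.
- mug: Bystander, leave it: white mug upside down, 76 mm wide, 88 mm tall, blue handle along +y to 66 mm off axis; loose. Origin: centre of the underside.
- tumbler: Bystander, leave it: tall green glass tumbler upside down, 72 mm wide at the worktop, 54 at the top, 102 mm tall; loose. Origin: centre of the underside.
Things that resemble listed ones, but are neither listed nor needed, are in the scene too. What is shaped like the lid but orange or red is not meant.

How it is judged (in metres and radians):
On the way, in this order (a step that is already met when the one before it is completed fails the run):
1. the glass stands in the well of the saucer, released (horizontal distance between glass and saucer below 0.015 m and z of glass in the frame of saucer between 0.002 and 0.01 m and angle between glass's own z axis and vertical below 0.1 rad and linear speed of glass below 0.02 m/s and contact force between glass and the fingers below 0.05 N), for 0.2 s.
2. the filter chamber sits on the glass, released (horizontal distance between glass and saucer below 0.015 m and z of glass in the frame of saucer between 0.002 and 0.01 m and angle between each of glass, chamber's own z axis and vertical below 0.1 rad and horizontal distance between chamber and glass below 0.009 m and z of chamber in the frame of glass between 0.067 and 0.075 m and linear speed of chamber below 0.02 m/s and contact force between chamber and the fingers below 0.05 N), for 0.2 s.
3. the press lies on the floor of the chamber, released (horizontal distance between glass and saucer below 0.015 m and z of glass in the frame of saucer between 0.002 and 0.01 m and angle between each of glass, chamber's own z axis and vertical below 0.1 rad and horizontal distance between chamber and glass below 0.009 m and z of chamber in the frame of glass between 0.067 and 0.075 m and horizontal distance between press and chamber below 0.009 m and z of press in the frame of chamber between 0.009 and 0.017 m and angle between press's own z axis and vertical below 0.15 rad and linear speed of press below 0.02 m/s and contact force between press and the fingers below 0.05 N), for 0.2 s.
4. the lid sits on the rim of the chamber, released (horizontal distance between glass and saucer below 0.015 m and z of glass in the frame of saucer between 0.002 and 0.01 m and angle between each of glass, chamber, lid's own z axis and vertical below 0.1 rad and horizontal distance between chamber and glass below 0.009 m and z of chamber in the frame of glass between 0.067 and 0.075 m and horizontal distance between each of press, lid and chamber below 0.009 m and z of press in the frame of chamber between 0.009 and 0.017 m and angle between press's own z axis and vertical below 0.15 rad and z of lid in the frame of chamber between 0.047 and 0.055 m and linear speed of lid below 0.02 m/s and contact force between lid and the fingers below 0.05 N), for 0.2 s.
At the end, for the whole second after the job is handed in: Glass upright in the saucer's well (within 15 mm of its centre), chamber on the glass, press on the chamber's floor, lid on the chamber's rim (each centred within 9 mm), all at seated height within 4 mm, upright within 0.1 rad (press 0.15), released and at rest (all of step 4 and linear speed of each of glass, chamber, press below 0.02 m/s and contact force between each of glass, chamber, press and the fingers below 0.05 N); the robot touches nothing.
It fails at once if the mug or the tumbler is shifted by more than 20 mm (distance of any of mug, tumbler from where it was at the start of the episode above 0.02 m).
It fails at once if the glass is dropped (moves faster than 0.6 m/s, a fall of about 18 mm, while no finger touches it) (contact force between glass and the fingers below 0.01 N and linear speed of glass above 0.6 m/s).
It fails at once if the filter chamber is dropped (moves faster than 0.6 m/s, a fall of about 18 mm, while no finger touches it) (contact force between chamber and the fingers below 0.01 N and linear speed of chamber above 0.6 m/s).
It fails at once if the press is dropped (moves faster than 0.6 m/s, a fall of about 18 mm, while no finger touches it) (contact force between press and the fingers below 0.01 N and linear speed of press above 0.6 m/s).
It fails at once if the lid is dropped (moves faster than 0.6 m/s, a fall of about 18 mm, while no finger touches it) (contact force between lid and the fingers below 0.01 N and linear speed of lid above 0.6 m/s).
It also fails if it takes over 134 s, if anything falls off the work surface, if the arm or the gripper's body presses on something with over 40 N, if the wrist force passes 120 N, or if a joint passes its speed limit or range.

## Working session

There is one attempt and no reset: what is moved stays moved. The work goes in short steps, Python scripts to look and compute and a tool call to move; the robot and the scene stay as the last step left them, time stands still between calls to the robot, and variables do not carry over. Pictures are saved under pics/ and viewed, and the job is handed in when it is done.

Besides the shell and the picture viewer there is one more tool, called after "Call:" as a command line: name --pt "numbers of a row" for each row, then --argument value for the rest. play_rows: Moves the arm, as the interface text tells. Its arguments: {"type":"object","properties":{"slide":{"type":"array"},"turn":{"type":"array"},"fingers":{"type":"array"}},"required":["slide","turn","fingers"]}

```bash
ls; mkdir -p pics
python3 - <<'E'
from cell import ctrl, vision
import cv2
print(ctrl.read_state())
for n in("scene","top"):
    im,d=vision.get_image(n); cv2.imwrite(f"pics/{n}0.png",im); 
    import numpy as np; np.save(f"pics/{n}0.npy",d)
    print(vision.camera_params(n))
E
```

```text
pics
{'clock': 0.0, 'qpos': array([ 1.14816912,  0.62930496,  0.03843457,  1.51834641, -0.02700556,
        0.99630311, -0.02002274]), 'qd': array([-7.69240334e-05,  1.05770527e-03, -5.53447789e-04, -9.29269930e-04,
        7.65486938e-04, -9.78442498e-04, -6.25014102e-04]), 'tau': array([-6.31872335e-04, -5.63402903e+01,  1.22581534e+00, -1.93444151e+01,
        1.09290596e-02,  1.06931623e-02,  8.81630001e-06]), 'eef_pos': array([ 226.86709108, -608.4715754 ,  230.42253323]), 'tool_rot': array([-3.13974851e+00,  1.28299838e-05,  3.56807915e-01]), 'force': array([ 1.16541846,  0.66586978, -0.40543748]), 'torque': array([ 0.02708336, -0.00872361,  0.00209142]), 'width': 85.16321649310507}
{'fx': 404.5480234418987, 'fy': 404.5480234418987, 'cx': 252.92421766050552, 'cy': 189.44841134633333, 'dist_coeffs': array([0.0469699, 0.       , 0.       , 0.       , 0.       ]), 'position': array([1210.41590438,  112.72345798,  795.60738986]), 'rotation': array([0.75597745, 0.01007964, 1.77917281])}
{'fx': 486.8155277193887, 'fy': 486.8155277193887, 'cx': 260.9656393173387, 'cy': 201.08054224316103, 'dist_coeffs': array([-0.12232572,  0.        ,  0.        ,  0.        ,  0.        ]), 'position': array([ 254.37550344,  -58.06692055, 1220.78725246]), 'rotation': array([ 0.19835607,  0.02632308, -1.59849681])}
```

View pics/scene0.png

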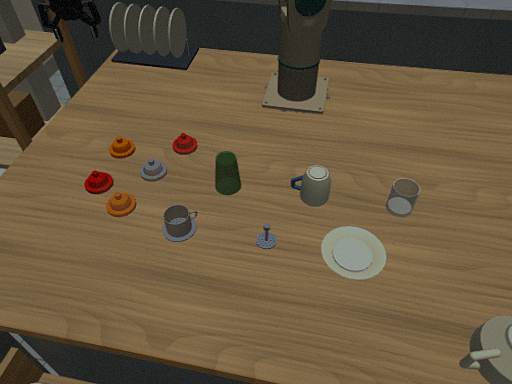

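View pics/top0.png

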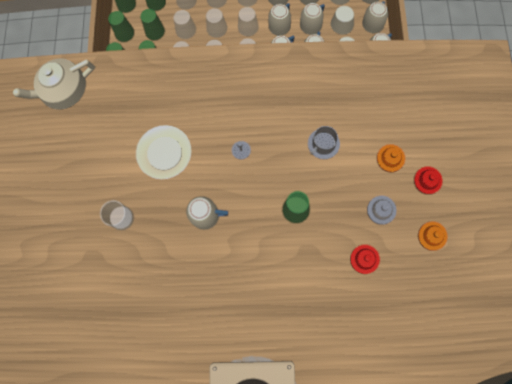

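```bash
cat > h.py <<'E'
import numpy as np, cv2
from scipy.spatial.transform import Rotation as R
from cell import ctrl, vision
def cam(n):
    p=vision.camera_params(n)
    K=np.array([[p['fx'],0,p['cx']],[0,p['fy'],p['cy']],[0,0,1]]);return K,np.array(p['dist_coeffs']),np.array(p['position']),R.from_euler('xyz',p['rotation']).as_matrix()
def ray(n,uv):
    K,D,P,M=cam(n); q=cv2.undistortPoints(np.float64(uv).reshape(-1,1,2),K,D).reshape(-1,2)
    d=np.c_[q[:,0],-q[:,1],-np.ones(len(q))]@M.T; return P,d
def plane(n,uv,z):
    P,d=ray(n,uv); return P+d*((z-P[2])/d[:,2])[:,None]
def proj(n,X):
    K,D,P,M=cam(n); c=(np.atleast_2d(X)-P)@M; c=c*[1,-1,-1]
    return cv2.projectPoints(c,np.zeros(3),np.zeros(3),K,D)[0].reshape(-1,2)
def tri(ua,ub):
    Pa,da=ray('scene',[ua]);Pb,db=ray('top',[ub]);da=da[0];db=db[0]
    s=np.linalg.lstsq(np.c_[da,-db],Pb-Pa,rcond=None)[0]
    a=Pa+s[0]*da;b=Pb+s[1]*db; return (a+b)/2,np.linalg.norm(a-b)
def crop(im,x0,y0,w,h,s,f): cv2.imwrite(f,cv2.resize(im[y0:y0+h,x0:x0+w],None,fx=s,fy=s,interpolation=cv2.INTER_CUBIC))
E
python3 - <<'E'
from h import *
a=cv2.imread('pics/scene0.png');b=cv2.imread('pics/top0.png')
A=[a[135:225,80:210],a[180:280,240:420]]
def z(i,x,y,w,h,s=None):
    return cv2.resize(i[y:y+h,x:x+w],(390,290),interpolation=cv2.INTER_CUBIC)
# 4:3 crops
c=np.vstack([np.hstack([z(b,85,185,80,60),z(b,295,115,80,60)]),np.hstack([z(b,200,120,80,60),z(b,345,180,80,60)])])
cv2.imwrite('pics/c1.png',c)
c=np.vstack([np.hstack([z(a,360,170,80,60),z(a,140,190,80,60)]),np.hstack([z(a,230,210,80,60),z(a,110,140,80,60)])])
cv2.imwrite('pics/c2.png',c)
E
```

```text
(no output)
```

View pics/c1.png

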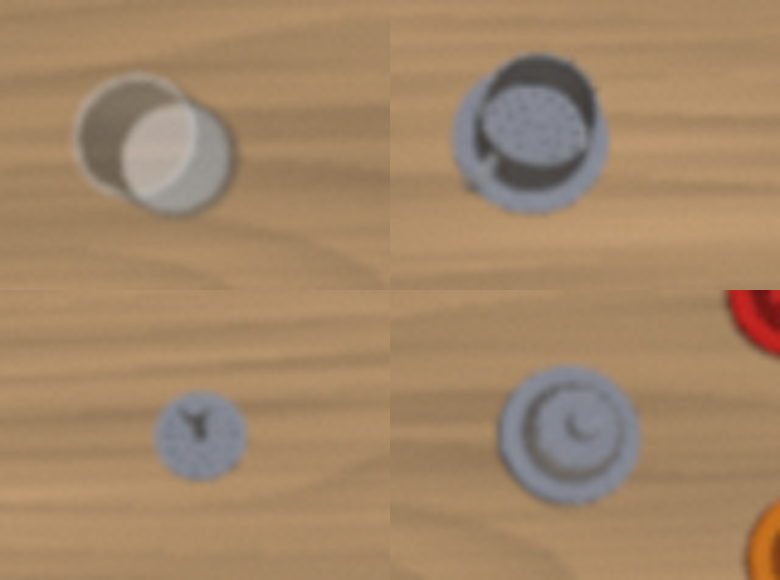

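View pics/c2.png

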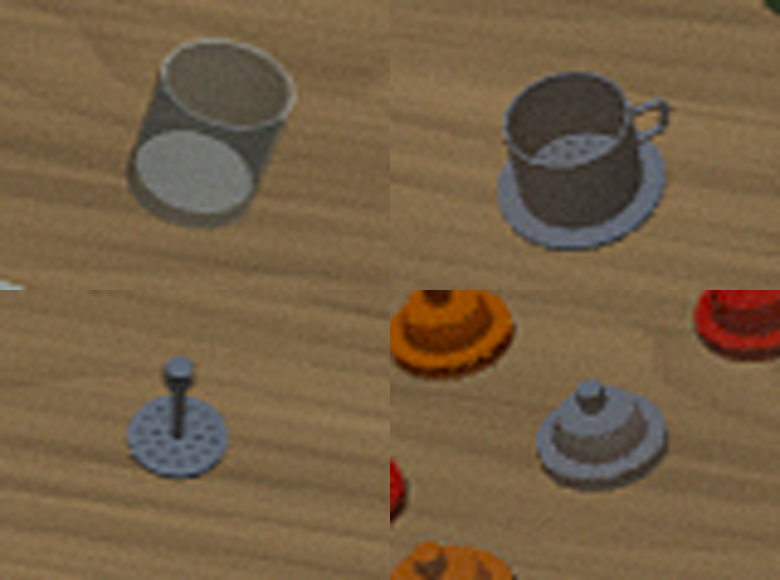

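```bash
cat > m.py <<'E'
from h import *
a=cv2.imread('pics/scene0.png');b=cv2.imread('pics/top0.png')
def zc(o,c): return (o[0]+(c[0]+.5)/4.875-.5, o[1]+(c[1]+.5)/(290/60)-.5)
pr=lambda l,x: print(l,np.round(x,1))
T=dict(glass=(85,185),ch=(295,115),press=(200,120),lid=(345,180))
S=dict(glass=(360,170),ch=(140,190),press=(230,210),lid=(110,140))
pr('glass rim top',plane('top',[zc(T['glass'],(136,135))],78))
pr('glass rim sc',plane('scene',[zc(S['glass'],(228,84))],78))
pr('glass tri',tri(zc(S['glass'],(228,84)),zc(T['glass'],(136,135)))[0])
pr('press knob tri',tri(zc(S['press'],(179,370-290)),zc(T['press'],(186,410-290)))[0])
pr('lid knob tri',tri(zc(S['lid'],(591-390,388-290)),zc(T['lid'],(587-390,425-290)))[0])
pr('lid knob sc',plane('scene',[zc(S['lid'],(591-390,388-290))],47))
pr('ch rim sc',plane('scene',[zc(S['ch'],(568-390,118))],60))
pr('ch rim top',plane('top',[zc(T['ch'],(540-390,123))],60))
# handle end scene
for z in(30,45):pr('handle',plane('scene',[zc(S['ch'],(665-390,115))],z))
pr('handle tri',tri(zc(S['ch'],(660-390,118)),zc(T['ch'],(472-390,185)))[0])
def steel(i):
    i=i.astype(int); return (((i[...,0]-i[...,2])>-5)).astype(np.uint8)
for n,i in(('scene',a),('top',b)):
    m=steel(i)
    boxes=dict(scene=S,top=T)[n]
    for k,(x,y) in boxes.items():
        mm=np.zeros_like(m); mm[y:y+60,x:x+80]=m[y:y+60,x:x+80]
        cs=cv2.findContours(mm,0,1)[0]
        if not cs: continue
        c=max(cs,key=cv2.contourArea)
        if len(c)<5: continue
        e=cv2.fitEllipse(cv2.convexHull(c)); print(n,k,np.round(e[0],1),np.round(e[1],1),round(e[2]), 'z=5:',np.round(plane(n,[e[0]],dict(press=5,lid=5,ch=10,glass=3)[k]),1))
    hsv=cv2.cvtColor(i,cv2.COLOR_BGR2HSV)
    x,y,w,hh=(315,220,80,65) if n=='scene' else (130,120,70,65)
    mm=np.zeros_like(m); mm[y:y+hh,x:x+w]=((hsv[...,1]<75)&(hsv[...,2]>130))[y:y+hh,x:x+w]
    c=max(cv2.findContours(mm,0,1)[0],key=cv2.contourArea)
    e=cv2.fitEllipse(cv2.convexHull(c)); print(n,'saucer',np.round(e,1) if 0 else e,plane(n,[e[0]],16))
    ext=plane(n,c.reshape(-1,2),16); print('ext',np.ptp(ext,0))
E
python3 m.py
```

```text
glass rim top [[468.4 327.5  78. ]]
glass rim sc [[468.4 328.5  78. ]]
glass tri [468.5 328.   77.8]
press knob tri [636.8  18.   55.3]
lid knob tri [ 465.4 -338.6   44.5]
lid knob sc [[ 467.9 -337.1   47. ]]
ch rim sc [[ 647.4 -199.6   60. ]]
ch rim top [[ 638.6 -199.1   60. ]]
handle [[ 612.9 -164.9   30. ]]
handle [[ 624.6 -159.5   45. ]]
handle tri [ 615.5 -165.9   30.4]
scene glass [401.  203.6] [18.4 26. ] 86 z=5: [[454.4 335.1   3. ]]
scene ch [179.6 226.3] [28.  36.4] 65 z=5: [[ 644.7 -199.3   10. ]]
scene press [265.9 236.8] [20.  25.1] 2 z=5: [[630.5  14.1   5. ]]
scene lid [152.5 169. ] [19.4 26.1] 83 z=5: [[ 461.2 -343.5    5. ]]
scene saucer ((353.17584228515625, 252.36773681640625), (51.429046630859375, 67.05953216552734), 109.84049224853516) [[641.58796121 219.60430964  16.        ]]
ext [146.56974374 147.0333836    0.        ]
top ch [323.7 142.7] [30.2 31.3] 47 z=5: [[ 648.  -200.5   10. ]]
top press [240.7 149.8] [16.6 17.6] 71 z=5: [[637.8  16.3   5. ]]
top lid [381.4 209.6] [27.3 28.1] 111 z=5: [[ 467.4 -338.4    5. ]]
top saucer ((163.07815551757812, 151.73748779296875), (53.76272201538086, 57.03095245361328), 58.72468185424805) [[637.08451592 218.62069027  16.        ]]
ext [147.90262281 146.28006609   0.        ]
```

Saucer is at top (163,152) and agrees across both views. Candidates for each part:
- **Lid:** steel at top (381,210), versus orange (391,158) and (433,236) and red (428,180) and (365,259). Steel is the one meant.
- **Glass:** clear, at top (117,215), versus the tumbler (297,207) and mug (203,210). The crop confirms a clear glass standing mouth up.
- **Chamber:** (324,143), with a flange and handle.
- **Press:** (241,150).

```bash
cat > go.py <<'E'
import sys
from h import *
# usage: go.py x y z yaw
t=[float(v) for v in sys.argv[1:5]]
s=ctrl.read_state(); M=R.from_euler('xyz',s['tool_rot']).as_matrix()
print('t',round(s['clock'],2),'pos',np.round(s['eef_pos'],1),'rot',np.round(s['tool_rot'],3),'F',np.round(s['force'],1),'w',round(s['width'],1),'q',np.round(s['qpos'],2))
if len(t)==4:
    d=M.T@(np.array(t[:3])-s['eef_pos']); a=-(t[3]-s['tool_rot'][2]); a=(a+np.pi)%(2*np.pi)-np.pi
    print('slide',np.round(d,1),'turn',round(a,3),'dist',round(np.linalg.norm(d)))
E
python3 go.py 560 -300 230 1.0
```

```text
t 0.1 pos [ 226.9 -608.5  230.5] rot [-3.14   0.     0.357] F [-0.3 -0.2  0.2] w 85.5 q [ 1.15  0.63  0.04  1.52 -0.03  1.   -0.02]
slide [ 419.9 -172.7    0.8] turn -0.643 dist 454
```

Call:
play_rows --pt "58 -24 0" --pt "116 -48 0" --pt "173 -71 0" --pt "231 -95 0" --pt "289 -119 0" --turn '[-0.1,-0.2,-0.3,-0.4,-0.5]' --fingers '[1,1,1,1,1]'

```text
clock: 0.72
eef_pos: [456.8, -394.9, 230.4]
tool_rot: [-3.14, -0.001, 0.86]
force: [0.8, 0.0, 0.2]
width: 85.4
```

```bash
python3 go.py 600 50 230 1.6
```

```text
t 0.72 pos [ 456.8 -394.9  230.4] rot [-3.14e+00 -1.00e-03  8.60e-01] F [0.8 0.  0.2] w 85.4 q [ 0.73  0.56 -0.1   1.65  0.07  0.93 -0.11]
slide [ 430.6 -181.8    1.1] turn -0.74 dist 467
```

Call:
play_rows --pt "57 -24 0" --pt "115 -48 0" --pt "172 -73 0" --pt "230 -97 0" --pt "287 -121 0" --turn '[-0.1,-0.2,-0.3,-0.4,-0.5]' --fingers '[1,1,1,1,1]'

```text
clock: 1.35
eef_pos: [552.3, -97.4, 230.7]
tool_rot: [-3.14, -0.001, 1.363]
force: [-0.1, 0.1, 0.2]
width: 85.4
```

```bash
python3 go.py 600 150 230 1.7
```

```text
t 1.35 pos [552.3 -97.4 230.7] rot [-3.140e+00 -1.000e-03  1.363e+00] F [-0.1  0.1  0.2] w 85.4 q [ 0.3   0.51 -0.26  1.76  0.16  0.89 -0.24]
slide [251.9  -4.4   1. ] turn -0.337 dist 252
```

Call:
play_rows --pt "50 -1 0" --pt "100 -2 0" --pt "150 -3 0" --pt "200 -4 0" --pt "250 -4 0" --turn '[-0.07,-0.14,-0.2,-0.27,-0.34]' --fingers '[1,1,1,1,1]'

```text
clock: 1.98
eef_pos: [599.9, 149.4, 230.7]
tool_rot: [-3.14, -0.001, 1.705]
force: [0.5, -0.3, -0.0]
width: 85.3
```

```bash
python3 go.py 468.4 328 160 1.9
```

```text
t 1.98 pos [599.9 149.4 230.7] rot [-3.140e+00 -1.000e-03  1.705e+00] F [ 0.5 -0.3 -0. ] w 85.3 q [-0.08  0.6  -0.35  1.6   0.23  0.98 -0.36]
slide [ 194.5 -106.3   71.1] turn -0.195 dist 233
```

Call:
play_rows --pt "48 -26 14" --pt "97 -53 28" --pt "146 -79 43" --pt "194 -106 57" --pt "194.5 -106.3 71" --turn '[-0.05,-0.1,-0.15,-0.2,-0.2]' --fingers '[1,1,1,1,1]'

```text
clock: 2.6
eef_pos: [464.2, 333.2, 159.8]
tool_rot: [-3.139, -0.005, 1.914]
force: [0.1, -0.6, 0.2]
width: 85.5
```

```bash
cat > pic.py <<'E'
import sys
from h import *
n=sys.argv[1];x,y,w=[int(v) for v in sys.argv[2:5]]
im,d=vision.get_image(n); cv2.imwrite('pics/raw_%s.png'%n,im); hh=w*3//4
cv2.imwrite(sys.argv[5],cv2.resize(im[y:y+hh,x:x+w],(780,585),interpolation=cv2.INTER_CUBIC))
E
python3 go.py 468.4 328 32 1.9; python3 pic.py scene 330 120 120 pics/g1.png
```

```text
t 2.6 pos [464.2 333.2 159.8] rot [-3.139 -0.005  1.914] F [ 0.1 -0.6  0.2] w 85.5 q [-0.42  0.63 -0.38  1.81  0.31  0.77 -0.62]
slide [ -7.    2.5 127.7] turn 0.014 dist 128
```

View pics/g1.png

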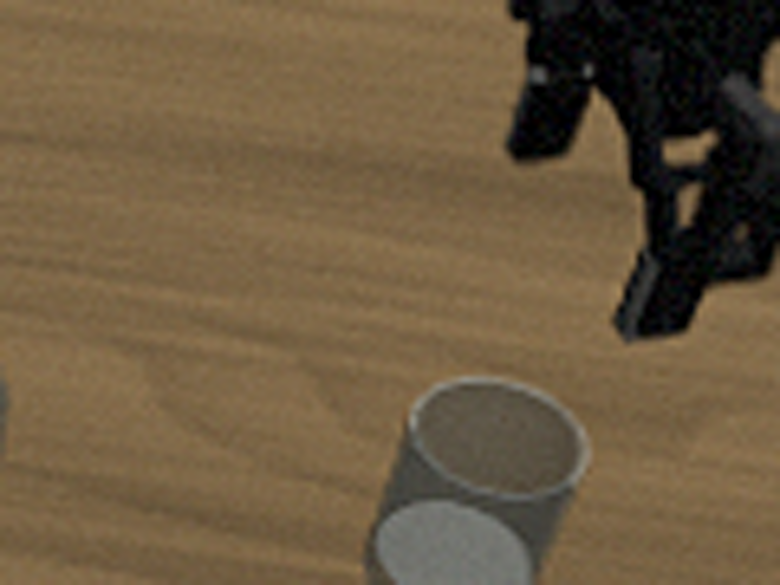

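```bash
python3 - <<'E'
from h import *
p=plane('scene',[(414.6,143.4),(429.5,171.3)],170);print(p,p.mean(0),np.linalg.norm(p[0]-p[1]))
E
python3 go.py 468.4 328 32 1.9
```

```text
[[414.45547732 325.59072485 170.        ]
 [505.04245697 351.55187949 170.        ]] [459.74896715 338.57130217 170.        ] 94.23365870026772
t 2.65 pos [465.6 329.3 157.8] rot [-3.137e+00 -2.000e-03  1.910e+00] F [-0.2 -0.6 -1.9] w 85.5 q [-0.42  0.63 -0.37  1.81  0.31  0.77 -0.62]
slide [ -2.3   2.8 125.8] turn 0.01 dist 126
```

Call:
play_rows --pt "-2 3 20" --pt "-2 3 45" --pt "-2 3 70" --pt "-2 3 95" --pt "-2 3 100" --turn '[0,0,0,0,0]' --fingers '[1,1,1,1,1]'

```text
clock: 3.28
eef_pos: [468.8, 325.9, 56.2]
tool_rot: [-3.134, 0.001, 1.908]
force: [-0.2, -0.5, -0.5]
width: 85.5
```

```bash
python3 go.py 468.4 328 32 1.9; python3 pic.py top 75 170 80 pics/g2.png
```

```text
t 3.27 pos [468.8 325.9  56.2] rot [-3.134e+00  1.000e-03  1.908e+00] F [-0.2 -0.5 -0.5] w 85.5 q [-0.47  0.78 -0.3   1.86  0.39  0.56 -0.68]
slide [ 2.1  0.5 24.2] turn 0.008 dist 24
```

View pics/g2.png

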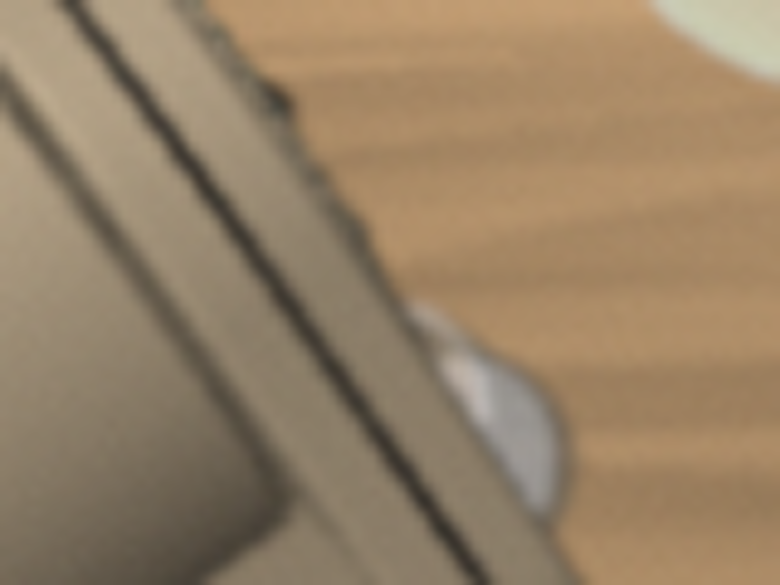

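The top view shows the gripper covering the glass. Only the glass's base is visible, near (131,211), and it hasn't moved. I'll lower and close.

Call:
play_rows --pt "2 0.5 15" --pt "2 0.5 24" --pt "2 0.5 24" --pt "2 0.5 24" --pt "2 0.5 24" --turn '[0,0,0,0,0]' --fingers '[1,1,1,0.7,0.5]'

```text
clock: 3.95
eef_pos: [468.8, 328.8, 33.2]
tool_rot: [-3.135, -0.0, 1.908]
force: [0.3, 0.2, -1.5]
width: 61.6
```

Call:
play_rows --pt "0 0 0" --pt "0 0 0" --pt "0 0 0" --pt "0 0 0" --pt "0 0 0" --turn '[0,0,0,0,0]' --fingers '[0.5,0.4,0.3,0.2,0.2]'

```text
clock: 4.58
eef_pos: [468.8, 328.8, 33.2]
tool_rot: [-3.135, -0.0, 1.908]
force: [-0.7, 0.1, -1.0]
width: 62.1
```

```bash
python3 go.py 639 219 160 2.0
```

```text
t 4.58 pos [468.8 328.8  33.2] rot [-3.135 -0.     1.908] F [-0.7  0.1 -1. ] w 62.1 q [-0.48  0.82 -0.28  1.87  0.41  0.52 -0.7 ]
slide [-159.9  123.5 -127.6] turn -0.092 dist 239
```

Call:
play_rows --pt "0 0 -4" --pt "0 0 -15" --pt "0 0 -35" --pt "0 0 -55" --pt "0 0 -75" --turn '[0,0,0,0,0]' --fingers '[0.2,0.2,0.2,0.2,0.2]'

```text
clock: 5.2
eef_pos: [469.3, 329.0, 109.6]
tool_rot: [-3.136, -0.0, 1.908]
force: [0.2, 0.9, -1.8]
width: 61.8
```

```bash
python3 go.py 639 219 110 2.0; python3 pic.py scene 330 120 120 pics/g3.png
```

```text
t 5.2 pos [469.3 329.  109.6] rot [-3.136 -0.     1.908] F [ 0.2  0.9 -1.8] w 61.8 q [-0.44  0.7  -0.34  1.83  0.35  0.67 -0.65]
slide [-160.   123.7   -1.1] turn -0.092 dist 202
```

View pics/g3.png

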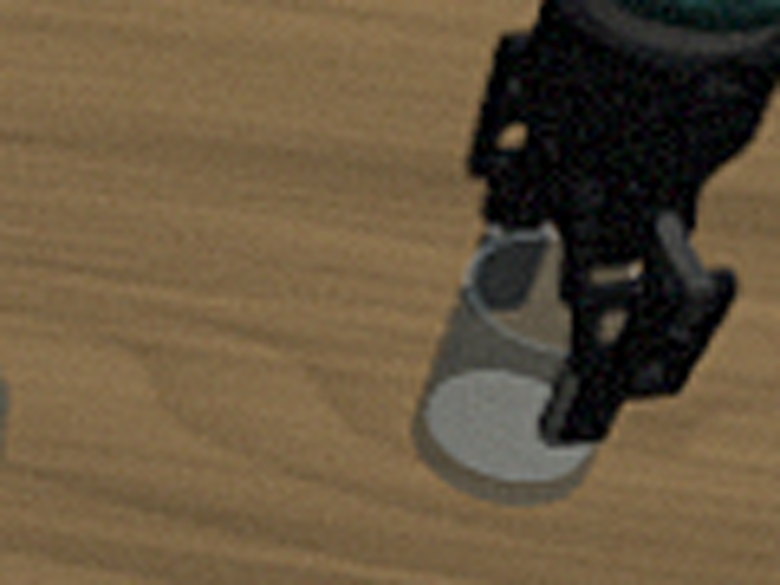

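Call:
play_rows --pt "-15 12 0" --pt "-40 31 0" --pt "-68 53 0" --pt "-98 76 0" --pt "-125 97 0" --turn '[-0.02,-0.04,-0.06,-0.08,-0.1]' --fingers '[0.2,0.2,0.2,0.2,0.2]'

```text
clock: 5.88
eef_pos: [604.6, 243.1, 111.9]
tool_rot: [-3.14, -0.001, 2.008]
force: [1.3, 0.6, -0.9]
width: 61.8
```

```bash
python3 go.py 639 219 80 2.0
```

```text
t 5.88 pos [604.6 243.1 111.9] rot [-3.140e+00 -1.000e-03  2.008e+00] F [ 1.3  0.6 -0.9] w 61.8 q [-0.2   0.8  -0.4   1.61  0.38  0.82 -0.31]
slide [-36.4  21.   31.8] turn 0.008 dist 53
```

Call:
play_rows --pt "-18 10 5" --pt "-33 19 10" --pt "-36.5 21 20" --pt "-36.5 21 32" --pt "-36.5 21 32" --turn '[0,0,0,0,0]' --fingers '[0.2,0.2,0.2,0.2,0.2]'

```text
clock: 6.5
eef_pos: [636.8, 219.8, 78.1]
tool_rot: [-3.137, -0.003, 2.01]
force: [0.4, 1.0, -1.8]
width: 61.5
```

```bash
python3 go.py 639 219 41 2.0; python3 pic.py scene 295 170 120 pics/g4.png;python3 go.py 639 219 41 2.0
```

```text
t 6.5 pos [636.8 219.8  78.1] rot [-3.137e+00 -3.000e-03  2.010e+00] F [ 0.4  1.  -1.8] w 61.5 q [-0.16  0.87 -0.39  1.55  0.4   0.81 -0.26]
slide [-1.7  1.8 37.1] turn 0.01 dist 37
t 6.55 pos [637.6 220.   78.9] rot [-3.138e+00 -2.000e-03  2.010e+00] F [ 0.5  0.5 -1.3] w 61.4 q [-0.16  0.87 -0.39  1.55  0.4   0.81 -0.26]
slide [-1.6  1.  37.9] turn 0.01 dist 38
```

View pics/g4.png

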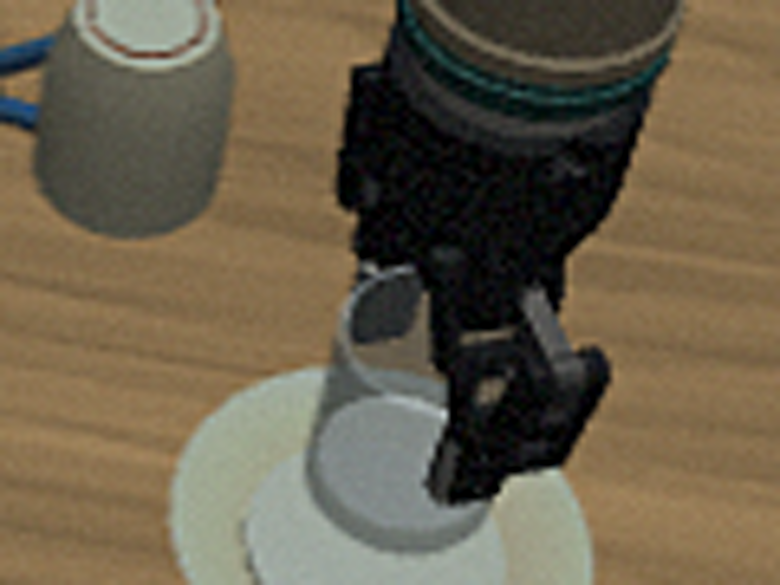

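The glass hangs over the saucer with its base near scene (357,247), and the well is centred below it. I'll lower it slowly.

Call:
play_rows --pt "-1.5 1 10" --pt "-1.5 1 20" --pt "-1.5 1 28" --pt "-1.5 1 33" --pt "-1.5 1 36" --turn '[0,0,0,0,0]' --fingers '[0.2,0.2,0.2,0.2,0.2]'

```text
clock: 7.18
eef_pos: [638.8, 219.1, 42.5]
tool_rot: [-3.138, -0.002, 2.01]
force: [-0.4, 0.5, -1.7]
width: 61.6
```

```bash
python3 go.py 639 219 39 2.0
```

```text
t 7.17 pos [638.8 219.1  42.5] rot [-3.138e+00 -2.000e-03  2.010e+00] F [-0.4  0.5 -1.7] w 61.6 q [-0.17  0.91 -0.37  1.56  0.43  0.75 -0.28]
slide [-0.1  0.1  3.5] turn 0.01 dist 4
```

Call:
play_rows --pt "0 0 1" --pt "0 0 2" --pt "0 0 3" --pt "0 0 3.5" --pt "0 0 3.5" --turn '[0,0,0,0,0]' --fingers '[0.2,0.2,0.2,0.2,0.2]'

```text
clock: 7.8
eef_pos: [638.9, 219.1, 39.2]
tool_rot: [-3.138, -0.002, 2.01]
force: [-0.5, 0.1, -0.2]
width: 62.0
```

```bash
python3 go.py 639 219 39 2.0
```

```text
t 7.8 pos [638.9 219.1  39.2] rot [-3.138e+00 -2.000e-03  2.010e+00] F [-0.5  0.1 -0.2] w 62.0 q [-0.17  0.92 -0.36  1.56  0.43  0.74 -0.28]
slide [-0.1  0.   0.2] turn 0.01 dist 0
```

Call:
play_rows --pt "0 0 0.7" --pt "0 0 1" --pt "0 0 1" --turn '[0,0,0]' --fingers '[0.2,0.2,0.2]'

```text
clock: 8.18
eef_pos: [638.9, 219.1, 39.2]
tool_rot: [-3.138, -0.002, 2.01]
force: [-2.5, -1.2, 6.0]
width: 61.7
```

Call:
play_rows --pt "0 0 0" --pt "0 0 0" --pt "0 0 0" --pt "0 0 0" --pt "0 0 0" --turn '[0,0,0,0,0]' --fingers '[0.8,1,1,1,1]'

```text
clock: 8.8
eef_pos: [638.9, 219.1, 39.1]
tool_rot: [-3.138, -0.002, 2.01]
force: [0.5, 0.4, -0.1]
width: 85.2
```

Call:
play_rows --pt "0 0 -10" --pt "0 0 -40" --pt "0 0 -80" --pt "0 0 -120" --pt "0 0 -150" --turn '[0,0,0,0,0]' --fingers '[1,1,1,1,1]'

```text
clock: 9.43
eef_pos: [640.1, 219.4, 192.0]
tool_rot: [-3.141, -0.002, 2.01]
force: [1.0, -0.4, -0.4]
width: 85.3
```

```bash
python3 go.py 645 -50 200 2.28
```

```text
t 9.43 pos [640.1 219.4 192. ] rot [-3.141e+00 -2.000e-03  2.010e+00] F [ 1.  -0.4 -0.4] w 85.3 q [-0.13  0.74 -0.44  1.47  0.34  1.01 -0.21]
slide [-245.9 -110.1   -8.4] turn -0.27 dist 270
```

Call:
play_rows --pt "-50 -22 -2" --pt "-100 -44 -4" --pt "-150 -66 -6" --pt "-200 -88 -8" --pt "-246 -110 -8" --turn '[-0.05,-0.11,-0.16,-0.22,-0.27]' --fingers '[1,1,1,1,1]'

```text
clock: 10.05
eef_pos: [645.3, -52.2, 200.6]
tool_rot: [3.141, -0.001, 2.281]
force: [0.2, -0.5, 0.5]
width: 85.7
```

```bash
python3 pic.py scene 290 170 120 pics/g5.png; python3 go.py 645 -200 150 2.28
```

```text
t 10.1 pos [644.8 -63.4 199.8] rot [-3.136  0.004  2.272] F [-0.9 -7.2 -0.6] w 85.5 q [ 0.35  0.7  -0.52  1.55  0.4   1.    0.41]
slide [-104.3  -87.7   50.8] turn -0.008 dist 145
```

View pics/g5.png

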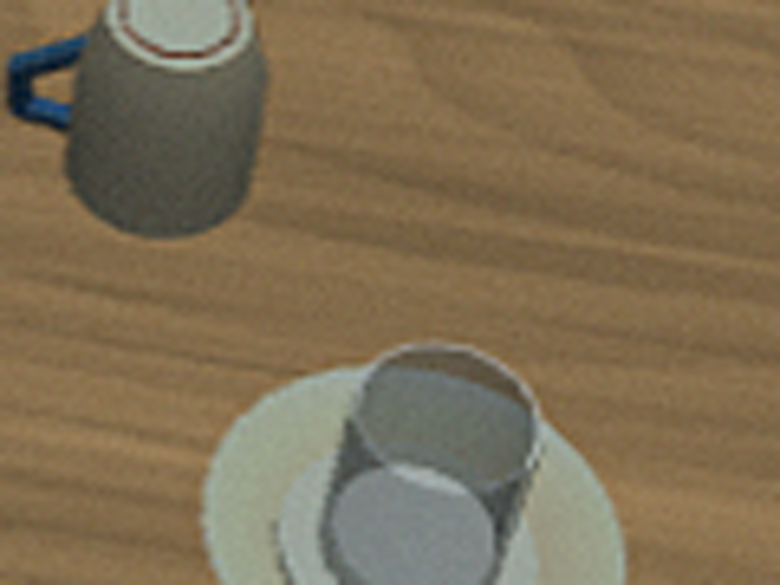

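Run:
```python
from h import *
print(plane('scene',[(290+446/6.5-.4,170+417/6.5-.4)],84))
a=cv2.imread('pics/scene0.png')[195:255,150:210+20]
cv2.imwrite('pics/c3.png',cv2.resize(a,None,fx=9.75,fy=9.75,interpolation=cv2.INTER_CUBIC))
b=cv2.imread('pics/top0.png')[115:175,285:365]
cv2.imwrite('pics/c4.png',cv2.resize(b,None,fx=9.75,fy=9.75,interpolation=cv2.INTER_CUBIC))
```

```text
[[639.86253968 219.04466373  84.        ]]
```

View pics/c3.png

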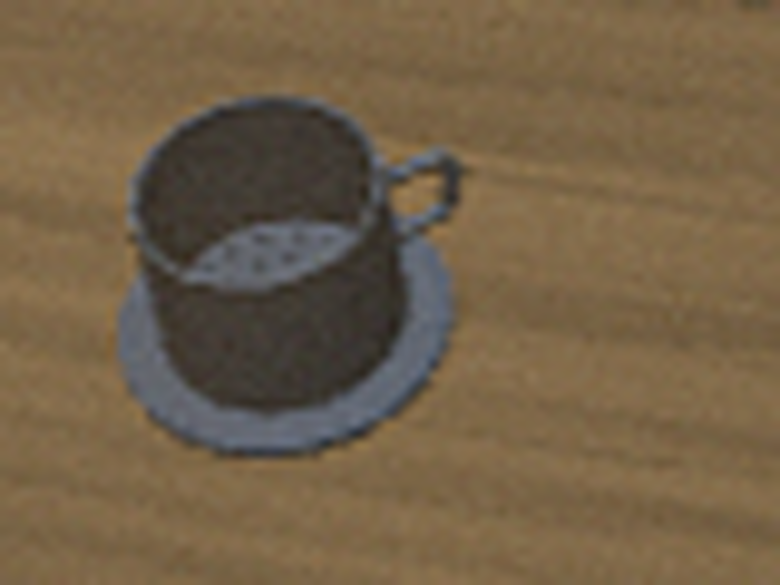

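View pics/c4.png

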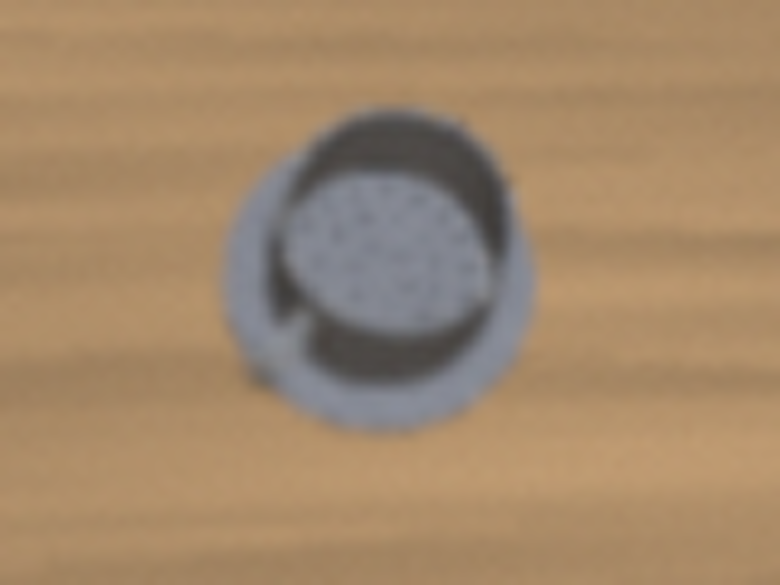

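Run:
```python
from h import *
S=lambda x,y:(150+x/9.75-.45,195+y/9.75-.45)
T=lambda x,y:(285+x/9.75-.45,115+y/9.75-.45)
print(plane('scene',[S(257,192)],60),plane('top',[T(396,222)],60),plane('top',[T(380,276)],10))
print(tri(S(257,192),T(396,222)),tri(S(452,183),T(258,378)))
for z in(30,35,40): print(plane('scene',[S(452,183)],z))
```

```text
[[ 648.17599176 -199.8696145    60.        ]] [[ 645.80233103 -198.9942896    60.        ]] [[ 647.66711355 -199.92049648   10.        ]]
(array([ 646.67017056, -199.92075165,   58.12951382]), np.float64(1.4439552033166154)) (array([ 613.93404392, -164.3336856 ,   31.63864625]), np.float64(0.6721461171536444))
[[ 612.69453633 -165.2697089    30.        ]]
[[ 616.59811261 -163.45420156   35.        ]]
[[ 620.50168888 -161.63869423   40.        ]]
```

```bash
python3 go.py 647 -199.7 120 2.32
```

```text
t 10.1 pos [644.8 -63.4 199.8] rot [-3.136  0.004  2.272] F [-0.9 -7.2 -0.6] w 85.5 q [ 0.35  0.7  -0.52  1.55  0.4   1.    0.41]
slide [-105.2  -85.8   80.8] turn -0.048 dist 158
```

Call:
play_rows --pt "-40 -33 20" --pt "-80 -65 40" --pt "-105.2 -85.8 60" --pt "-105.2 -85.8 80" --pt "-105.2 -85.8 80" --turn '[-0.02,-0.04,-0.05,-0.05,-0.05]' --fingers '[1,1,1,1,1]'

```text
clock: 10.72
eef_pos: [646.0, -197.8, 119.5]
tool_rot: [-3.135, 0.001, 2.323]
force: [-1.6, 1.2, 1.1]
width: 85.3
```

```bash
python3 pic.py scene 110 140 120 pics/g6.png; python3 go.py 647 -199.7 20 2.32
```

```text
t 10.78 pos [ 647.1 -197.1  120.7] rot [-3.136e+00  2.000e-03  2.325e+00] F [-0.1  0.6  0.7] w 85.6 q [ 0.53  0.83 -0.5   1.52  0.48  0.91  0.62]
slide [ -1.6  -1.4 100.8] turn 0.005 dist 101
```

View pics/g6.png

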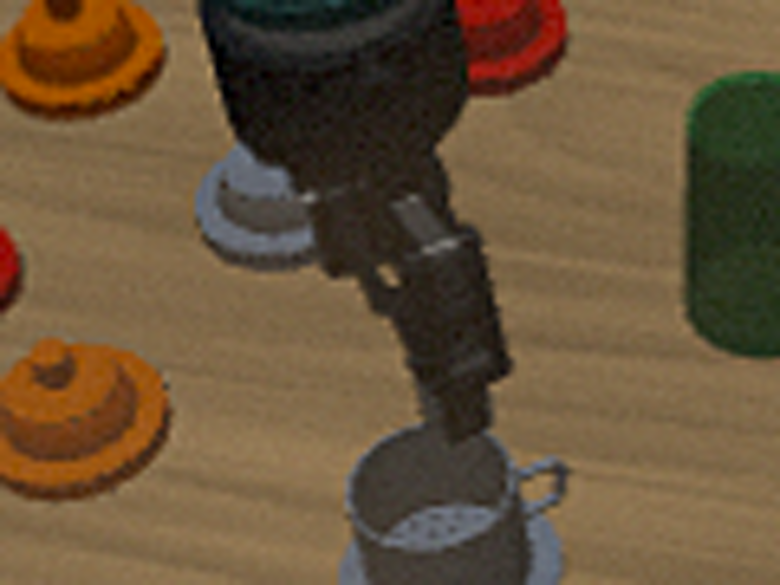

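Call:
play_rows --pt "-1.5 -1.5 20" --pt "-1.5 -1.5 45" --pt "-1.5 -1.5 70" --pt "-1.5 -1.5 78" --pt "-1.5 -1.5 78" --turn '[0,0,0,0,0]' --fingers '[1,1,1,1,1]'

```text
clock: 11.4
eef_pos: [646.9, -198.8, 42.5]
tool_rot: [-3.136, 0.002, 2.326]
force: [0.5, 0.6, 0.2]
width: 85.2
```

```bash
python3 go.py 647 -199.7 20 2.32;python3 pic.py scene 110 160 120 pics/g7.png
```

```text
t 11.4 pos [ 646.9 -198.8   42.5] rot [-3.136e+00  2.000e-03  2.326e+00] F [0.5 0.6 0.2] w 85.2 q [ 0.51  0.93 -0.46  1.56  0.53  0.78  0.58]
slide [-0.7 -0.5 22.5] turn 0.006 dist 23
```

View pics/g7.png

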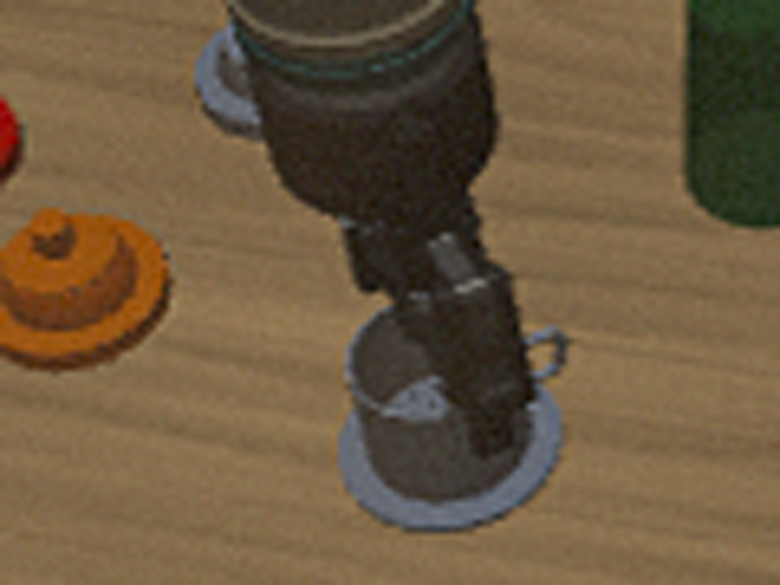

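Call:
play_rows --pt "-0.7 -0.5 10" --pt "-0.7 -0.5 20" --pt "-0.7 -0.5 22" --pt "-0.7 -0.5 22" --pt "-0.7 -0.5 22" --turn '[0,0,0,0,0]' --fingers '[1,1,1,0.85,0.8]'

```text
clock: 12.08
eef_pos: [647.8, -200.0, 21.5]
tool_rot: [-3.138, 0.003, 2.325]
force: [-0.4, 0.4, -0.6]
width: 68.5
```

Call:
play_rows --pt "0 0 0" --pt "0 0 0" --pt "0 0 0" --pt "0 0 0" --pt "0 0 0" --turn '[0,0,0,0,0]' --fingers '[0.7,0.6,0.4,0.2,0.2]'

```text
clock: 12.7
eef_pos: [648.4, -200.1, 22.2]
tool_rot: [-3.138, 0.004, 2.325]
force: [-1.3, -0.2, 5.7]
width: 61.6
```

```bash
python3 go.py 647 -199.7 160 2.32 ;python3 pic.py scene 110 160 120 pics/g8.png
```

```text
t 12.7 pos [ 648.4 -200.1   22.2] rot [-3.138  0.004  2.325] F [-1.3 -0.2  5.7] w 61.6 q [ 0.5   0.96 -0.44  1.56  0.55  0.75  0.57]
slide [   0.7   -1.2 -137.8] turn 0.005 dist 138
```

View pics/g8.png

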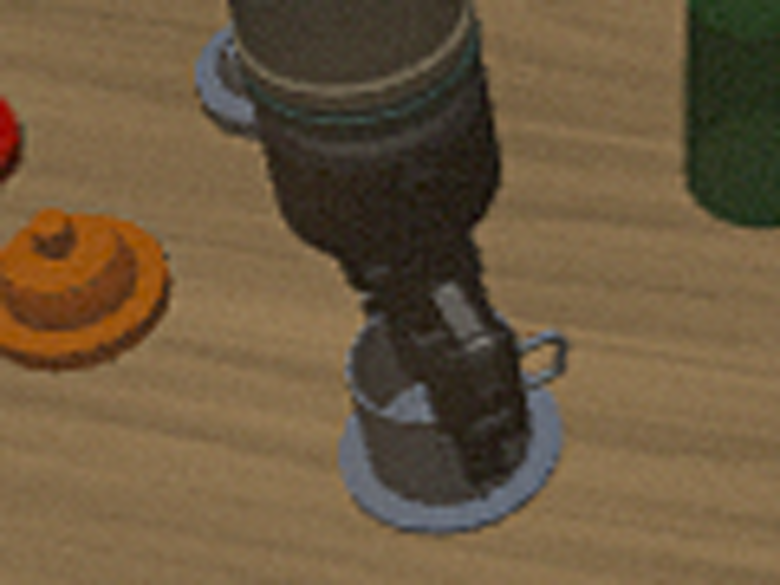

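Call:
play_rows --pt "0 0 -5" --pt "0 0 -20" --pt "0 0 -45" --pt "0 0 -75" --pt "0 0 -105" --turn '[0,0,0,0,0]' --fingers '[0.2,0.2,0.2,0.2,0.2]'

```text
clock: 13.38
eef_pos: [648.2, -199.5, 128.7]
tool_rot: [-3.138, 0.004, 2.325]
force: [-0.5, -0.8, -0.3]
width: 61.6
```

```bash
python3 go.py 639.5 219 150 2.5 ;python3 pic.py scene 110 140 120 pics/g9.png
```

```text
t 13.38 pos [ 648.2 -199.5  128.7] rot [-3.138  0.004  2.325] F [-0.5 -0.8 -0.3] w 61.6 q [ 0.53  0.83 -0.51  1.51  0.47  0.92  0.63]
slide [310.7 280.2 -23.5] turn -0.175 dist 419
```

View pics/g9.png

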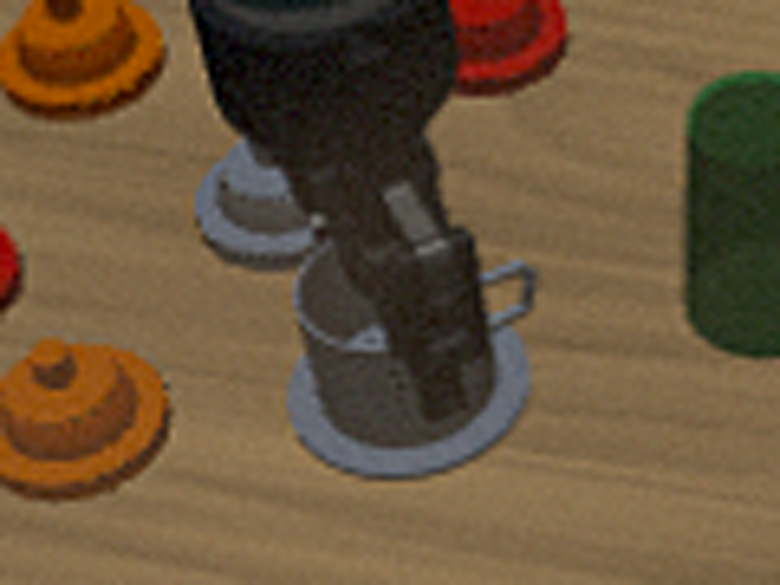

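Call:
play_rows --pt "15 14 -8" --pt "38 34 -20" --pt "66 60 -23" --pt "96 87 -23" --pt "126 114 -23" --turn '[0,0,0,0,0]' --fingers '[0.2,0.2,0.2,0.2,0.2]'

```text
clock: 14.05
eef_pos: [646.4, -26.3, 154.8]
tool_rot: [3.141, 0.008, 2.327]
force: [-0.7, -0.3, -1.6]
width: 61.6
```

```bash
python3 go.py 639.5 219 155 2.325
```

```text
t 14.05 pos [646.4 -26.3 154.8] rot [3.141 0.008 2.327] F [-0.7 -0.3 -1.6] w 61.6 q [ 0.29  0.75 -0.51  1.6   0.45  0.91  0.37]
slide [183.2 163.3  -1.7] turn 0.002 dist 245
```

Call:
play_rows --pt "30 27 0" --pt "62 55 0" --pt "95 84 0" --pt "125 112 -1" --pt "150 134 -1" --turn '[0,0,0,0,0]' --fingers '[0.2,0.2,0.2,0.2,0.2]'

```text
clock: 14.68
eef_pos: [639.2, 178.9, 154.3]
tool_rot: [3.141, 0.006, 2.33]
force: [-0.1, -0.0, -0.7]
width: 61.5
```

```bash
python3 go.py 639.5 219 135 2.325
```

```text
t 14.68 pos [639.2 178.9 154.3] rot [3.141 0.006 2.33 ] F [-0.1 -0.  -0.7] w 61.5 q [-0.04  0.77 -0.49  1.54  0.43  0.93  0.09]
slide [29.  27.8 19.1] turn 0.005 dist 44
```

Call:
play_rows --pt "15 14 0" --pt "26 25 5" --pt "29 28 5" --pt "29 28 5" --pt "29 28 5" --turn '[0,0,0,0,0]' --fingers '[0.2,0.2,0.2,0.2,0.2]'

```text
clock: 15.3
eef_pos: [639.9, 217.5, 149.0]
tool_rot: [-3.141, 0.007, 2.328]
force: [0.1, -0.1, -0.7]
width: 61.7
```

```bash
python3 go.py 639.5 219 135 2.325;  python3 pic.py scene 305 155 120 pics/g10.png; python3 go.py 639.5 219 105 2.325; python3 pic.py top 125 100 80 pics/g11.png
```

```text
t 15.3 pos [639.9 217.5 149. ] rot [-3.141  0.007  2.328] F [ 0.1 -0.1 -0.7] w 61.7 q [-0.1   0.79 -0.49  1.51  0.43  0.95  0.04]
slide [ 1.4  0.7 14. ] turn 0.003 dist 14
t 15.35 pos [640.  217.7 149.2] rot [-3.141  0.007  2.328] F [-0.3 -1.3 -1.1] w 61.7 q [-0.1   0.79 -0.49  1.51  0.43  0.95  0.04]
slide [ 1.6  0.6 44.2] turn 0.003 dist 44
```

View pics/g10.png

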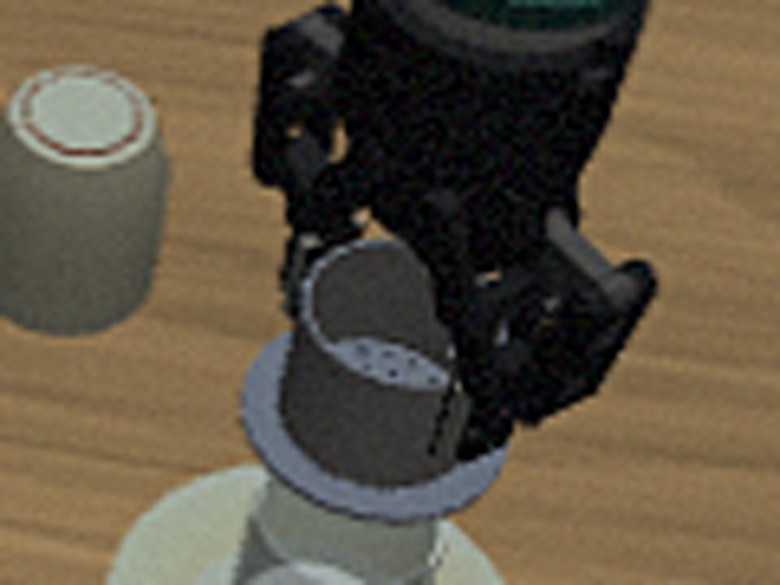

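View pics/g11.png

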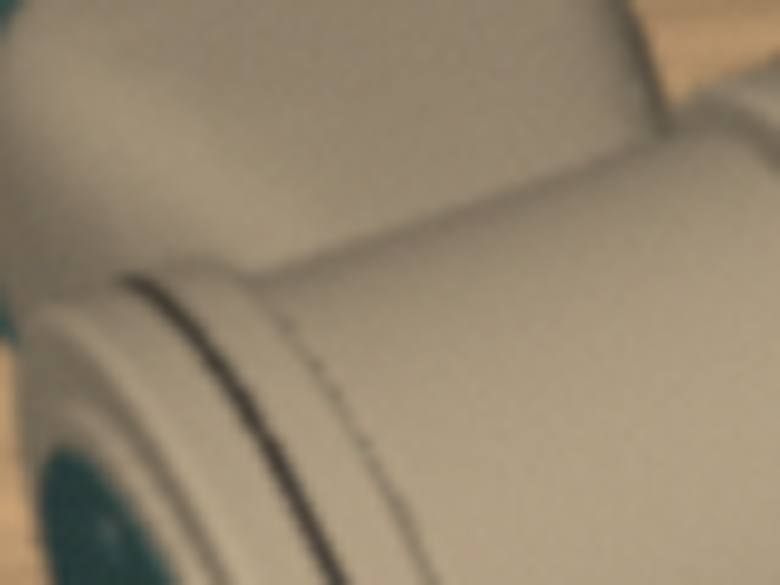

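```bash
cat > circ.py <<'E'
from h import *
def ext(n,c,r,x0,y0,w):
    t=np.linspace(0,2*np.pi,180); X=np.c_[c[0]+r*np.cos(t),c[1]+r*np.sin(t),np.full(180,c[2])]
    p=(proj(n,X)-[x0,y0]+.5)*780/w
    return np.round([p[:,0].min(),p[:,0].max(),p[:,1].min(),p[:,1].max()])
E
python3 - <<'E'
from circ import *
a=(305,155,120)
for c in [(639.9,217.7),(644.9,217.7),(639.9,222.7)]:
  print(ext('scene',(*c,137),42,*a),ext('scene',(*c,134),42,*a),'rim',ext('scene',(*c,187),31,*a))
print(proj('scene',[639.9,219,84]))
E
```

```text
[241. 510. 316. 520.] [240. 508. 322. 526.] rim [301. 509. 237. 389.]
[240. 510. 327. 533.] [239. 508. 333. 538.] rim [301. 510. 248. 401.]
[257. 526. 318. 522.] [255. 524. 324. 528.] rim [318. 526. 239. 391.]
[[358.19383986 233.7640493 ]]
```

Call:
play_rows --pt "0.9 0.8 8" --pt "0.9 0.8 18" --pt "0.9 0.8 28" --pt "0.9 0.8 36" --pt "0.9 0.8 40" --turn '[0,0,0,0,0]' --fingers '[0.2,0.2,0.2,0.2,0.2]'

```text
clock: 16.02
eef_pos: [639.7, 218.8, 108.3]
tool_rot: [-3.141, 0.006, 2.328]
force: [-0.8, 0.3, -1.9]
width: 61.3
```

```bash
python3 go.py 640 219 99 2.325;  python3 pic.py scene 305 155 120 pics/g12.png; python3 go.py 640 219 99 2.325
```

```text
t 16.02 pos [639.7 218.8 108.3] rot [-3.141  0.006  2.328] F [-0.8  0.3 -1.9] w 61.3 q [-0.12  0.84 -0.46  1.53  0.46  0.88  0.01]
slide [0.  0.4 9.3] turn 0.003 dist 9
t 16.07 pos [639.6 218.7 108.1] rot [-3.14   0.006  2.328] F [ 0.4 -0.3 -1.5] w 61.7 q [-0.12  0.84 -0.46  1.53  0.46  0.87  0.01]
slide [-0.   0.5  9.1] turn 0.003 dist 9
```

View pics/g12.png

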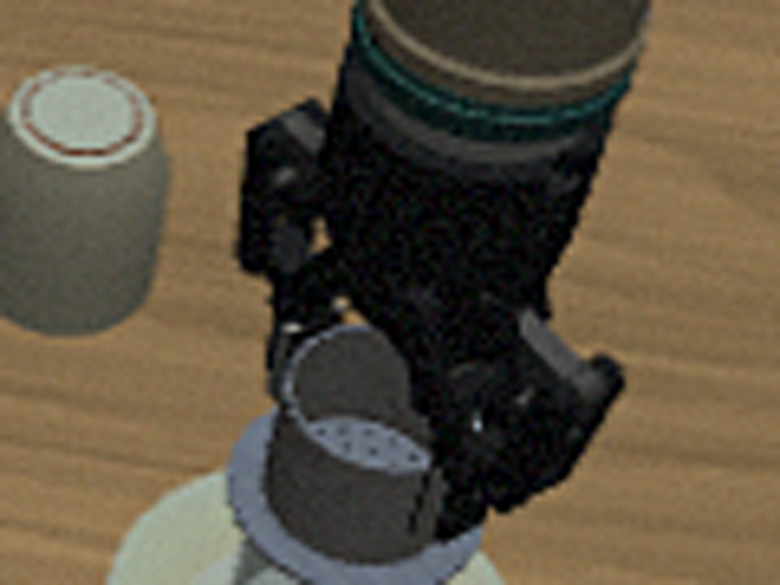

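The chamber is centred above the glass, with the flange left edge at scene (340,229). I'll lower it gently.

Call:
play_rows --pt "0 0.4 2.5" --pt "0 0.4 5" --pt "0 0.4 7" --pt "0 0.4 8" --pt "0 0.4 8.5" --turn '[0,0,0,0,0]' --fingers '[0.2,0.2,0.2,0.2,0.2]'

```text
clock: 16.7
eef_pos: [639.9, 219.0, 99.6]
tool_rot: [-3.14, 0.006, 2.328]
force: [-0.2, -0.5, -0.3]
width: 61.6
```

Call:
play_rows --pt "0 0 0.5" --pt "0 0 1" --pt "0 0 1" --turn '[0,0,0]' --fingers '[0.2,0.2,0.2]'

```text
clock: 17.08
eef_pos: [640.1, 218.9, 99.2]
tool_rot: [-3.141, 0.007, 2.328]
force: [-1.4, -0.8, 4.6]
width: 61.6
```

Call:
play_rows --pt "0 0 0" --pt "0 0 0" --pt "0 0 0" --pt "0 0 0" --pt "0 0 0" --turn '[0,0,0,0,0]' --fingers '[0.8,0.9,1,1,1]'

```text
clock: 17.7
eef_pos: [640.1, 218.9, 99.2]
tool_rot: [-3.141, 0.007, 2.328]
force: [1.0, 0.6, -0.1]
width: 85.8
```

Call:
play_rows --pt "0 0 -5" --pt "0 0 -20" --pt "0 0 -50" --pt "0 0 -85" --pt "0 0 -120" --turn '[0,0,0,0,0]' --fingers '[1,1,1,1,1]'

```text
clock: 18.32
eef_pos: [639.8, 219.8, 221.6]
tool_rot: [3.141, 0.007, 2.328]
force: [0.0, 0.8, -0.6]
width: 85.4
```

```bash
python3 go.py 637 17 150 2.1
```

```text
t 18.32 pos [639.8 219.8 221.6] rot [3.141 0.007 2.328] F [ 0.   0.8 -0.6] w 85.4 q [-0.09  0.72 -0.52  1.44  0.39  1.08  0.07]
slide [-144.9 -141.4   72.5] turn 0.228 dist 215
```

Call:
play_rows --pt "-36 -35 0" --pt "-72 -70 5" --pt "-108 -105 20" --pt "-140 -137 45" --pt "-145 -141.5 60" --turn '[0.05,0.1,0.15,0.2,0.22]' --fingers '[0.8,0.6,0.4,0.4,0.4]'

```text
clock: 18.95
eef_pos: [636.7, 11.1, 162.4]
tool_rot: [-3.141, 0.009, 2.101]
force: [-0.0, -0.1, -0.3]
width: 34.3
```

```bash
python3 pic.py scene 230 150 160 pics/g13.png; python3 go.py 637 17 100 2.1;python3 pic.py top 110 90 160 pics/g14.png
```

```text
t 19.0 pos [635.8  12.9 160.7] rot [-3.14   0.007  2.103] F [-0.1 -0.8 -1.3] w 34.0 q [ 0.2   0.72 -0.45  1.62  0.38  0.89  0.13]
slide [ 3.4  3.2 60.6] turn 0.003 dist 61
```

View pics/g13.png

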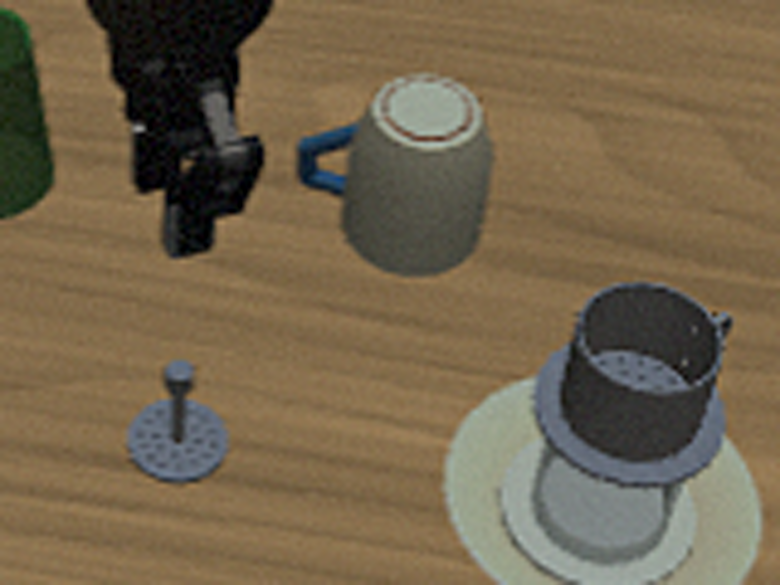

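View pics/g14.png

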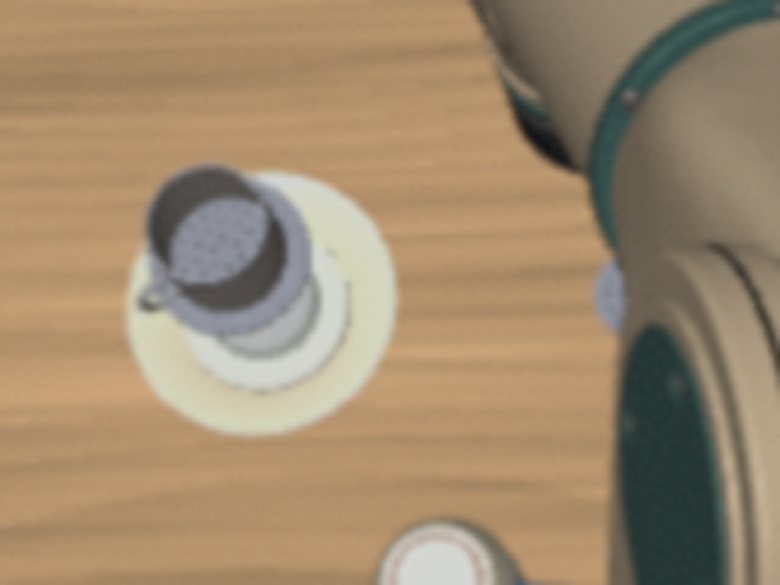

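Run:
```python
from circ import *
print('rim pred (640,219)', ext('scene',(640,219,137),31,230,150,160), ext('top',(640,219,137),31,110,90,160))
print('flange', ext('scene',(640,219,87),42,230,150,160),ext('top',(640,219,87),42,110,90,160))
b=cv2.imread('pics/raw_top.png'); a=cv2.imread('pics/raw_scene.png')
print('press disc', ext('scene',(637,16.5,5),25,230,150,160), 'knob',(proj('scene',[637,16.5,53])-[230,150]+.5)*4.875)
print('press disc', ext('top',(637,16.5,5),25,200,120,80)*.5,'knobtop', (proj('top',[637,16.5,60])-[200,120]+.5)*4.875)
```

```text
rim pred (640,219) [575. 725. 281. 394.] [143. 268. 164. 285.]
flange [533. 726. 334. 485.] [148. 311. 178. 336.]
press disc [129. 231. 397. 479.] knob [[181.38708075 376.69872237]]
press disc [154. 247. 105. 194.] knobtop [[193.27630655 117.23290502]]
```

```bash
python3 go.py 638.3 16.3 85 2.1
```

```text
t 19.05 pos [636.1  15.7 161.7] rot [-3.141  0.006  2.106] F [-0.3  0.4 -0. ] w 34.0 q [ 0.19  0.72 -0.45  1.62  0.38  0.89  0.13]
slide [-0.1  2.2 76.7] turn 0.006 dist 77
```

Call:
play_rows --pt "0 2.2 20" --pt "0 2.2 40" --pt "0 2.2 60" --pt "0 2.2 76" --pt "0 2.2 76" --turn '[0,0,0,0,0]' --fingers '[0.4,0.4,0.4,0.4,0.4]'

```text
clock: 19.68
eef_pos: [637.0, 16.4, 83.9]
tool_rot: [-3.138, 0.004, 2.107]
force: [0.4, -0.3, -0.3]
width: 34.3
```

```bash
python3 go.py 638.3 16.3 42 2.1;python3 pic.py scene 230 180 80 pics/g15.png;python3 go.py 638.3 16.3 42 2.1
```

```text
t 19.68 pos [637.   16.4  83.9] rot [-3.138  0.004  2.107] F [ 0.4 -0.3 -0.3] w 34.3 q [ 0.16  0.82 -0.4   1.67  0.44  0.75  0.09]
slide [-0.5  1.2 41.9] turn 0.007 dist 42
t 19.73 pos [637.9  16.5  85. ] rot [-3.14   0.005  2.107] F [0.8 0.6 0.5] w 34.3 q [ 0.16  0.82 -0.4   1.66  0.44  0.75  0.09]
slide [-0.1  0.3 43. ] turn 0.007 dist 43
```

View pics/g15.png

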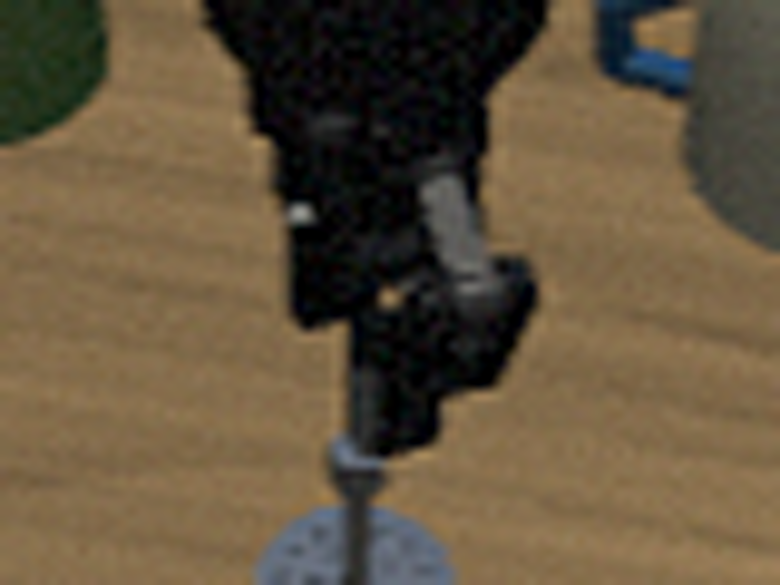

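Call:
play_rows --pt "0 0.3 15" --pt "0 0.3 30" --pt "0 0.3 43" --pt "0 0.3 43" --pt "0 0.3 43" --turn '[0,0,0,0,0]' --fingers '[0.4,0.4,0.4,0.4,0.3]'

```text
clock: 20.35
eef_pos: [638.4, 16.6, 42.1]
tool_rot: [-3.141, 0.005, 2.107]
force: [0.3, -0.4, 0.2]
width: 25.5
```

Call:
play_rows --pt "0 0 0" --pt "0 0 0" --pt "0 0 0" --pt "0 0 0" --pt "0 0 0" --turn '[0,0,0,0,0]' --fingers '[0.2,0.1,0,0,0]'

```text
clock: 20.98
eef_pos: [638.8, 16.6, 42.7]
tool_rot: [-3.141, 0.006, 2.107]
force: [0.1, -1.7, 5.6]
width: 11.4
```

```bash
python3 go.py 640 219 170 2.1;python3 pic.py scene 230 180 80 pics/g16.png
```

```text
t 20.98 pos [638.8  16.6  42.7] rot [-3.141  0.006  2.107] F [ 0.1 -1.7  5.6] w 11.4 q [ 0.15  0.87 -0.37  1.68  0.47  0.68  0.06]
slide [ 172.7  104.4 -128.4] turn 0.007 dist 239
```

View pics/g16.png

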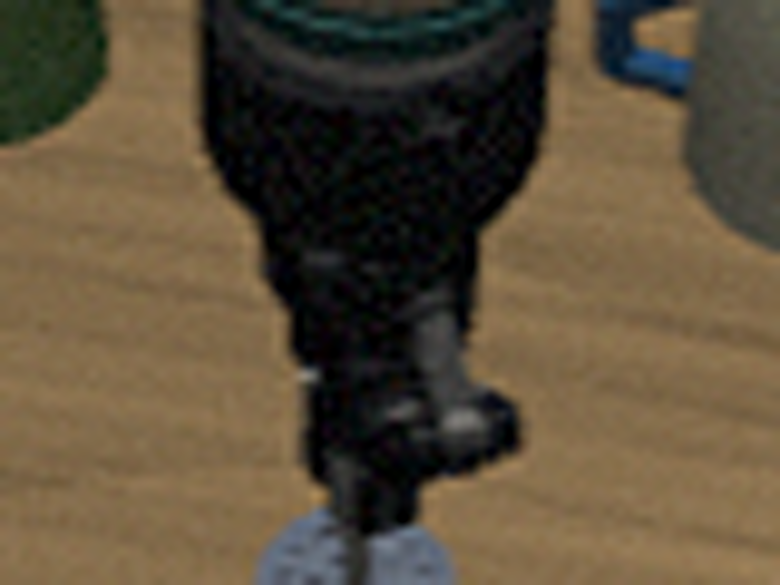

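Call:
play_rows --pt "0 0 -4" --pt "0 0 -20" --pt "0 0 -50" --pt "0 0 -85" --pt "0 0 -120" --turn '[0,0,0,0,0]' --fingers '[0,0,0,0,0]'

```text
clock: 21.65
eef_pos: [638.4, 17.3, 164.5]
tool_rot: [3.141, 0.006, 2.107]
force: [0.1, -0.7, -1.0]
width: 11.1
```

```bash
python3 go.py 640 219 180 2.1;python3 pic.py scene 220 150 80 pics/g17.png;python3 go.py 640 219 180 2.1
```

```text
t 21.65 pos [638.4  17.3 164.5] rot [3.141 0.006 2.107] F [ 0.1 -0.7 -1. ] w 11.1 q [ 0.19  0.72 -0.45  1.61  0.38  0.9   0.13]
slide [172.5 104.4 -16.4] turn 0.007 dist 202
t 21.7 pos [641.3  17.9 169.6] rot [3.134 0.009 2.107] F [1.2 0.  2.5] w 11.5 q [ 0.19  0.71 -0.45  1.61  0.38  0.9   0.13]
slide [173.4 101.7 -11.3] turn 0.007 dist 201
```

View pics/g17.png

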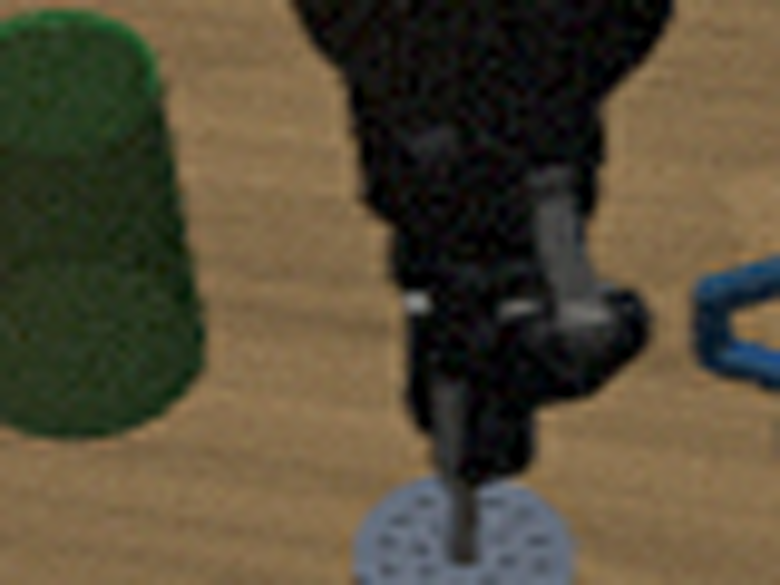

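Call:
play_rows --pt "5 3 -15" --pt "30 18 -35" --pt "62 37 -35" --pt "95 56 -35" --pt "130 76 -35" --turn '[0,0,0,0,0]' --fingers '[0,0,0,0,0]'

```text
clock: 22.32
eef_pos: [639.5, 170.1, 204.4]
tool_rot: [3.135, 0.009, 2.107]
force: [0.6, -0.3, -0.7]
width: 11.2
```

```bash
python3 go.py 640 219 195 2.1
```

```text
t 22.32 pos [639.5 170.1 204.4] rot [3.135 0.009 2.107] F [ 0.6 -0.3 -0.7] w 11.2 q [-0.05  0.7  -0.46  1.51  0.36  1.   -0.06]
slide [41.9 25.4  9.2] turn 0.007 dist 50
```

Call:
play_rows --pt "20 12 0" --pt "36 22 4" --pt "41.9 25.4 4" --pt "41.9 25.4 4" --pt "41.9 25.4 4" --turn '[0,0,0,0,0]' --fingers '[0,0,0,0,0]'

```text
clock: 22.95
eef_pos: [640.4, 217.4, 200.1]
tool_rot: [3.135, 0.01, 2.105]
force: [-0.2, 0.2, -0.2]
width: 11.2
```

```bash
python3 go.py 640 219 195 2.1;python3 pic.py scene 320 160 80 pics/g18.png;python3 go.py 640 219 175 2.1
```

```text
t 22.95 pos [640.4 217.4 200.1] rot [3.135 0.01  2.105] F [-0.2  0.2 -0.2] w 11.2 q [-0.12  0.73 -0.45  1.47  0.36  1.02 -0.13]
slide [1.7 0.5 5.1] turn 0.005 dist 5
t 23.0 pos [640.4 217.4 200.2] rot [3.135 0.01  2.105] F [ 0.   0.4 -0.7] w 10.9 q [-0.12  0.73 -0.45  1.47  0.36  1.02 -0.13]
slide [ 1.8  0.3 25.2] turn 0.005 dist 25
```

View pics/g18.png

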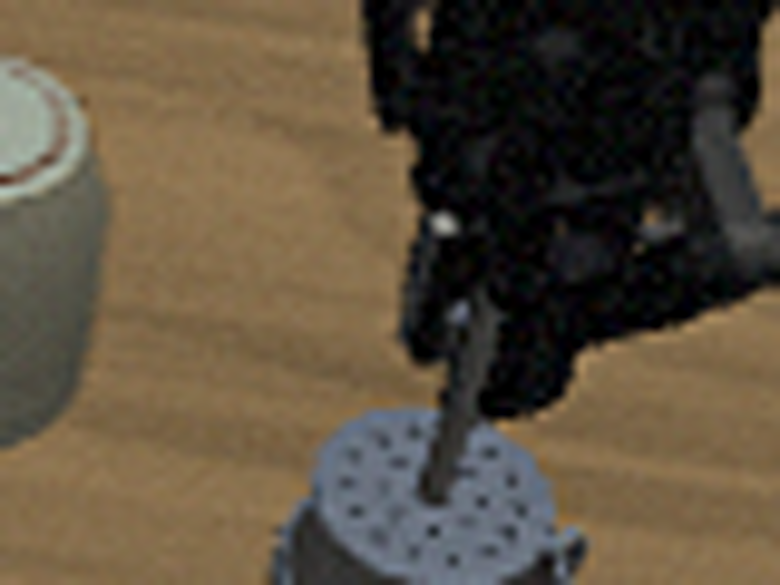

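Run:
```python
from circ import *
a=(320,160,80)
for c in [(640.4,217.4),(641.4,217.4),(640.4,218.4)]:
  print(ext('scene',(*c,162.5),25,*a),ext('scene',(*c,157.5),25,*a))
print('rim',ext('scene',(640,219,137),31,*a))
```

```text
[314. 560. 407. 590.] [310. 555. 423. 605.]
[314. 560. 411. 594.] [310. 555. 426. 609.]
[319. 565. 408. 591.] [315. 560. 423. 606.]
rim [273. 572. 464. 690.]
```

Call:
play_rows --pt "1.7 0.4 8" --pt "1.7 0.4 16" --pt "1.7 0.4 24" --pt "1.7 0.4 30" --pt "1.7 0.4 33" --turn '[0,0,0,0,0]' --fingers '[0,0,0,0,0]'

```text
clock: 23.62
eef_pos: [640.0, 218.8, 166.5]
tool_rot: [3.136, 0.01, 2.105]
force: [-0.4, 0.4, -0.4]
width: 11.4
```

```bash
python3 go.py 640.2 219.2 134 2.1;python3 pic.py scene 320 160 80 pics/g19.png;python3 go.py 640.2 219.2 134 2.1
```

```text
t 23.62 pos [640.  218.8 166.5] rot [3.136 0.01  2.105] F [-0.4  0.4 -0.4] w 11.4 q [-0.13  0.76 -0.44  1.5   0.38  0.96 -0.15]
slide [ 0.5  0.2 32.5] turn 0.005 dist 33
t 23.68 pos [639.9 218.8 166.4] rot [3.136 0.01  2.105] F [-0.2 -0.2  0.1] w 11.1 q [-0.13  0.76 -0.44  1.5   0.38  0.96 -0.15]
slide [ 0.5  0.2 32.4] turn 0.005 dist 32
```

View pics/g19.png

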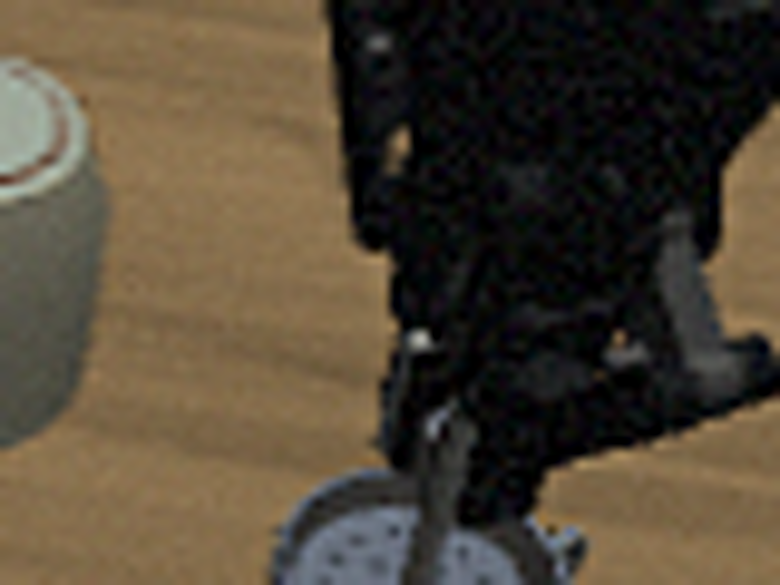

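The disc is inside the chamber rim, with its top-left gap visible near (352,209). I'll keep lowering.

Call:
play_rows --pt "0.4 0.2 7" --pt "0.4 0.2 14" --pt "0.4 0.2 21" --pt "0.4 0.2 27" --pt "0.4 0.2 30" --turn '[0,0,0,0,0]' --fingers '[0,0,0,0,0]'

```text
clock: 24.3
eef_pos: [640.0, 219.0, 135.8]
tool_rot: [3.136, 0.01, 2.105]
force: [0.5, -0.3, -0.8]
width: 11.3
```

Call:
play_rows --pt "0 0 1" --pt "0 0 2" --pt "0 0 2.5" --pt "0 0 3" --pt "0 0 3" --turn '[0,0,0,0,0]' --fingers '[0,0,0,0,0]'

```text
clock: 24.92
eef_pos: [640.0, 219.0, 132.8]
tool_rot: [3.136, 0.01, 2.105]
force: [-0.1, -0.7, -1.5]
width: 11.1
```

Call:
play_rows --pt "0 0 0.7" --pt "0 0 1.2" --pt "0 0 1.5" --turn '[0,0,0]' --fingers '[0,0,0]'

```text
clock: 25.3
eef_pos: [640.5, 219.1, 132.5]
tool_rot: [3.135, 0.01, 2.105]
force: [-1.4, -0.9, 8.1]
width: 11.3
```

Call:
play_rows --pt "0 0 0" --pt "0 0 0" --pt "0 0 0" --pt "0 0 -1" --turn '[0,0,0,0]' --fingers '[0.25,0.25,0.25,0.25]'

```text
clock: 25.8
eef_pos: [640.3, 219.0, 133.3]
tool_rot: [3.136, 0.01, 2.105]
force: [0.1, -0.7, 0.2]
width: 21.3
```

Call:
play_rows --pt "0 0 -3" --pt "0 0 -10" --pt "0 0 -25" --pt "0 0 -50" --pt "0 0 -80" --turn '[0,0,0,0,0]' --fingers '[0.25,0.25,0.25,0.25,0.25]'

```text
clock: 26.42
eef_pos: [639.5, 219.5, 214.8]
tool_rot: [3.136, 0.01, 2.105]
force: [1.0, -0.1, -0.3]
width: 21.4
```

```bash
python3 go.py 640 0 220 1.7;python3 pic.py scene 310 150 100 pics/g20.png
```

```text
t 26.43 pos [639.5 219.5 214.8] rot [3.136 0.01  2.105] F [ 1.  -0.1 -0.3] w 21.4 q [-0.12  0.71 -0.46  1.45  0.35  1.05 -0.12]
slide [-189.2 -111.3   -3.9] turn 0.405 dist 220
```

View pics/g20.png

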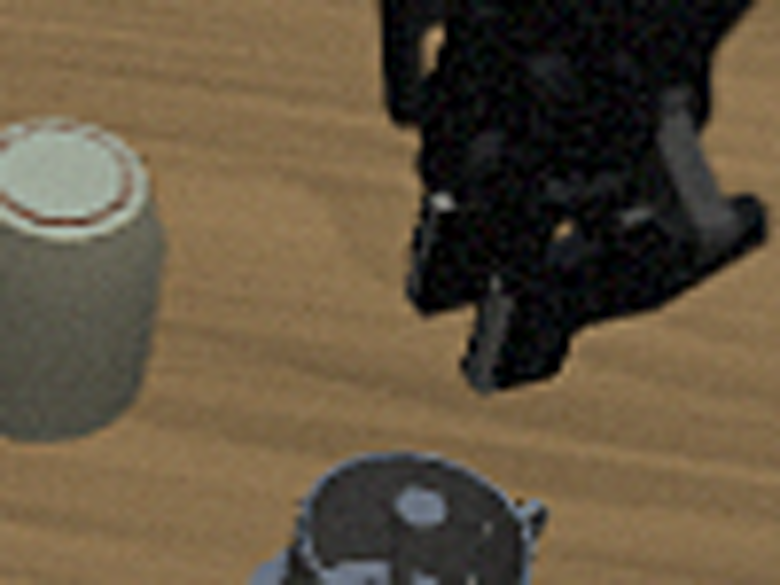

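Call:
play_rows --pt "-51 -30 0" --pt "-103 -60 0" --pt "-154 -90 0" --pt "-205 -121 0" --pt "-250 -147 0" --turn '[0.08,0.16,0.24,0.32,0.4]' --fingers '[0.4,0.4,0.4,0.4,0.4]'

```text
clock: 27.1
eef_pos: [642.5, -71.8, 221.7]
tool_rot: [3.123, 0.006, 1.701]
force: [1.4, 0.5, -0.5]
width: 34.0
```

```bash
python3 pic.py scene 300 180 100 pics/g21.png;python3 go.py 466.5 -338 200 1.3;  python3 - <<'E'
from circ import *
print('knobtop',(proj('scene',[640,219,150])-[300,180]+.5)*7.8,'rim',ext('scene',(640,219,137),31,300,180,100))
E
```

```text
t 27.15 pos [642.1 -82.6 221.2] rot [3.125 0.013 1.688] F [ 0.2 -7.9 -0.5] w 34.2 q [ 0.29  0.65 -0.36  1.55  0.27  0.98 -0.03]
slide [-232.7 -204.7   21. ] turn 0.388 dist 311
knobtop [[502.42453867 271.85906377]] rim [375. 613. 215. 396.]
```

View pics/g21.png

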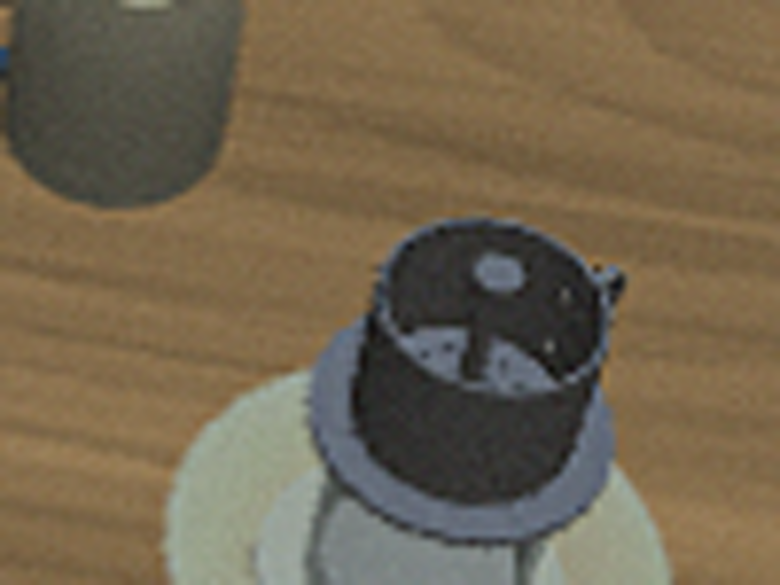

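Call:
play_rows --pt "-38 -34 0" --pt "-76 -68 3" --pt "-114 -102 6" --pt "-152 -136 10" --pt "-190 -168 15" --turn '[0.08,0.16,0.24,0.32,0.39]' --fingers '[0.4,0.4,0.4,0.4,0.4]'

```text
clock: 27.78
eef_pos: [497.4, -292.4, 207.0]
tool_rot: [3.119, 0.007, 1.297]
force: [0.3, -0.4, 0.5]
width: 34.1
```

```bash
python3 go.py 466.5 -338 150 1.3
```

```text
t 27.77 pos [ 497.4 -292.4  207. ] rot [3.119 0.007 1.297] F [ 0.3 -0.4  0.5] w 34.1 q [ 0.66  0.55 -0.27  1.77  0.2   0.82  0.02]
slide [-51.9 -18.7  57. ] turn -0.003 dist 79
```

Call:
play_rows --pt "-25 -9 20" --pt "-45 -16 40" --pt "-52 -18.7 57" --pt "-52 -18.7 57" --pt "-52 -18.7 57" --turn '[0,0,0,0,0]' --fingers '[0.4,0.4,0.4,0.4,0.4]'

```text
clock: 28.4
eef_pos: [467.9, -337.1, 150.7]
tool_rot: [3.118, 0.006, 1.299]
force: [0.4, -0.3, 0.4]
width: 34.1
```

```bash
python3 pic.py scene 90 100 120 pics/g22.png;python3 go.py 466.5 -338 80 1.3;  python3 - <<'E'
from circ import *
for c in [(466.5,-338),(464.5,-338)]:
  print('knobtop',(proj('scene',[*c,47])-[90,100]+.5)*6.5,'skirt',ext('scene',(*c,9),37,90,100,120), 'sk0',ext('scene',(*c,0),37,90,100,120))
E
```

```text
t 28.45 pos [ 468.  -337.1  150.8] rot [3.117 0.006 1.299] F [-0.  -0.3  0.1] w 34.2 q [ 0.74  0.62 -0.25  1.83  0.23  0.7   0.09]
slide [-0.8 -2.9 70.8] turn -0.001 dist 71
knobtop [[397.95447162 390.00997976]] skirt [327. 502. 397. 516.] sk0 [332. 506. 412. 531.]
knobtop [[399.74211554 386.85972137]] skirt [329. 504. 394. 513.] sk0 [334. 507. 409. 528.]
```

View pics/g22.png

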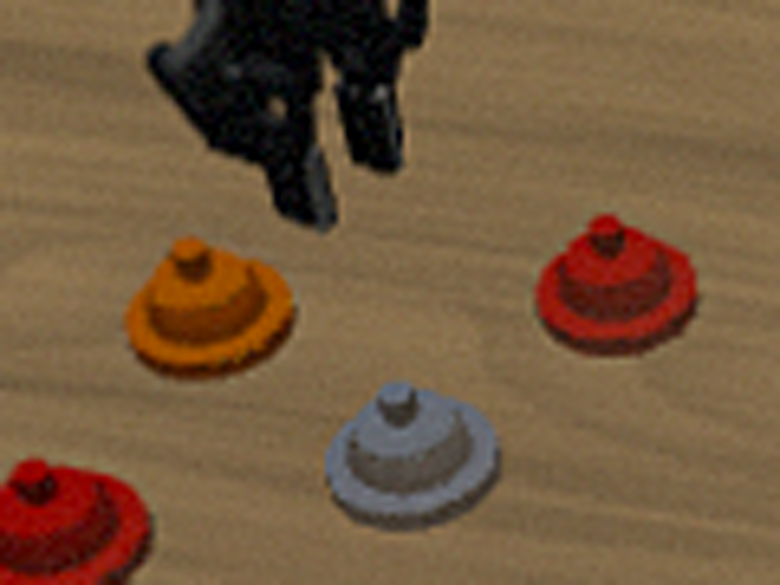

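Call:
play_rows --pt "-0.8 -2.9 20" --pt "-0.8 -2.9 40" --pt "-0.8 -2.9 60" --pt "-0.8 -2.9 70" --pt "-0.8 -2.9 70" --turn '[0,0,0,0,0]' --fingers '[0.4,0.4,0.4,0.4,0.4]'

```text
clock: 29.08
eef_pos: [466.9, -337.5, 80.8]
tool_rot: [3.118, 0.006, 1.3]
force: [0.4, 0.4, 1.2]
width: 34.2
```

```bash
python3 go.py 466.5 -338.3 34 1.3; python3 pic.py scene 110 120 80 pics/g23.png;python3 go.py 466.5 -338.3 34 1.3
```

```text
t 29.07 pos [ 466.9 -337.5   80.8] rot [3.118 0.006 1.3  ] F [0.4 0.4 1.2] w 34.2 q [ 0.71  0.73 -0.21  1.87  0.27  0.55  0.06]
slide [-0.6 -1.3 46.7] turn -0.0 dist 47
t 29.12 pos [ 467.1 -337.8   81.3] rot [3.117 0.006 1.299] F [-0.1  1.   0.3] w 34.3 q [ 0.71  0.72 -0.21  1.87  0.27  0.55  0.06]
slide [-0.3 -1.7 47.2] turn -0.001 dist 47
```

View pics/g23.png

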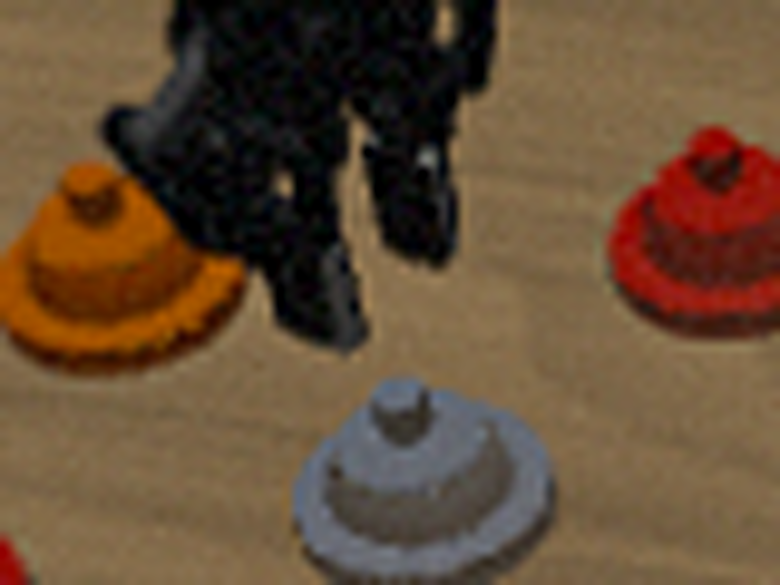

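Run:
```python
from circ import *
print((proj('scene',[[467,-337.7,86],[467,-337.7,90],[466.5,-338.3,47]])-[110,120]+.5)*9.75)
```

```text
[[374.30148643 285.65625486]
 [371.34388999 274.49580321]
 [400.91938625 389.87117386]]
```

Call:
play_rows --pt "-0.4 -1.6 15" --pt "-0.4 -1.6 30" --pt "-0.4 -1.6 42" --pt "-0.4 -1.6 47" --pt "-0.4 -1.6 47" --turn '[0,0,0,0,0]' --fingers '[0.4,0.4,0.4,0.4,0.4]'

```text
clock: 29.75
eef_pos: [466.4, -338.2, 33.7]
tool_rot: [3.117, 0.006, 1.299]
force: [0.5, 0.5, 0.1]
width: 34.5
```

Call:
play_rows --pt "0 0 0" --pt "0 0 0" --pt "0 0 0" --pt "0 0 0" --pt "0 0 0" --turn '[0,0,0,0,0]' --fingers '[0.3,0.2,0.1,0,0]'

```text
clock: 30.38
eef_pos: [466.8, -338.5, 34.3]
tool_rot: [3.116, 0.006, 1.299]
force: [-1.0, -0.3, 5.6]
width: 13.1
```

```bash
python3 go.py 466.5 -338.3 150 1.3; python3 pic.py scene 110 120 80 pics/g24.png
```

```text
t 30.38 pos [ 466.8 -338.5   34.3] rot [3.116 0.006 1.299] F [-1.  -0.3  5.6] w 13.1 q [ 0.69  0.8  -0.18  1.89  0.29  0.45  0.04]
slide [  -0.7    2.6 -115.7] turn -0.001 dist 116
```

View pics/g24.png

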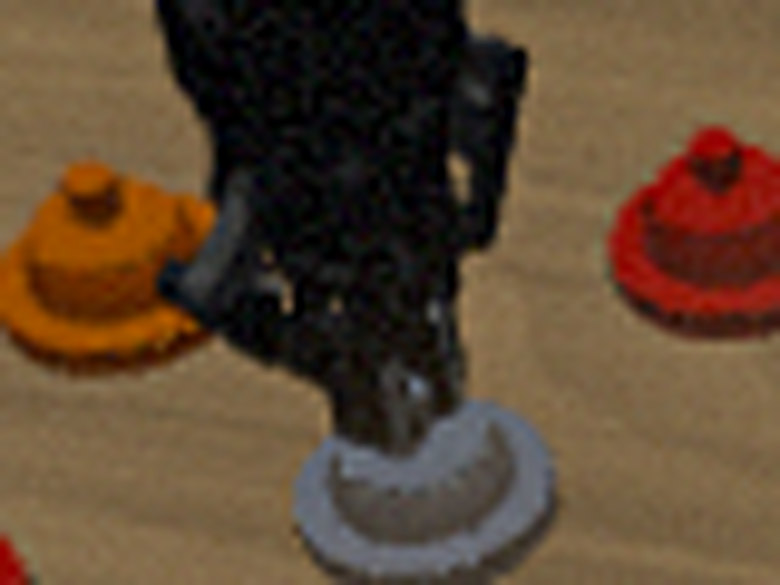

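Call:
play_rows --pt "0 0 -4" --pt "0 0 -20" --pt "0 0 -50" --pt "0 0 -90" --pt "0 0 -130" --turn '[0,0,0,0,0]' --fingers '[0,0,0,0,0]'

```text
clock: 31.05
eef_pos: [463.5, -336.6, 166.2]
tool_rot: [3.116, 0.006, 1.299]
force: [-0.1, -0.7, -0.2]
width: 12.8
```

Call:
play_rows --pt "0 0 -25" --pt "0 0 -45" --pt "0 0 -48" --pt "0 0 -48" --pt "0 0 -48" --turn '[0,0,0,0,0]' --fingers '[0,0,0,0,0]'

```text
clock: 31.68
eef_pos: [461.9, -335.6, 213.2]
tool_rot: [3.118, 0.006, 1.3]
force: [-0.0, -0.5, -0.9]
width: 12.5
```

```bash
python3 go.py 600 -150 215 1.5; python3 pic.py scene 100 80 100 pics/g25.png; python3 go.py 600 -150 215 1.5
```

```text
t 31.68 pos [ 461.9 -335.6  213.2] rot [3.118 0.006 1.3  ] F [-0.  -0.5 -0.9] w 12.5 q [ 0.77  0.54 -0.28  1.78  0.19  0.83  0.12]
slide [215.8  83.4  -1.1] turn -0.2 dist 231
t 31.73 pos [ 461.9 -335.6  213.1] rot [3.118 0.006 1.3  ] F [ 0.1 -1.1 -1. ] w 13.1 q [ 0.77  0.54 -0.28  1.78  0.19  0.83  0.12]
slide [215.8  83.4  -1.1] turn -0.2 dist 231
```

View pics/g25.png

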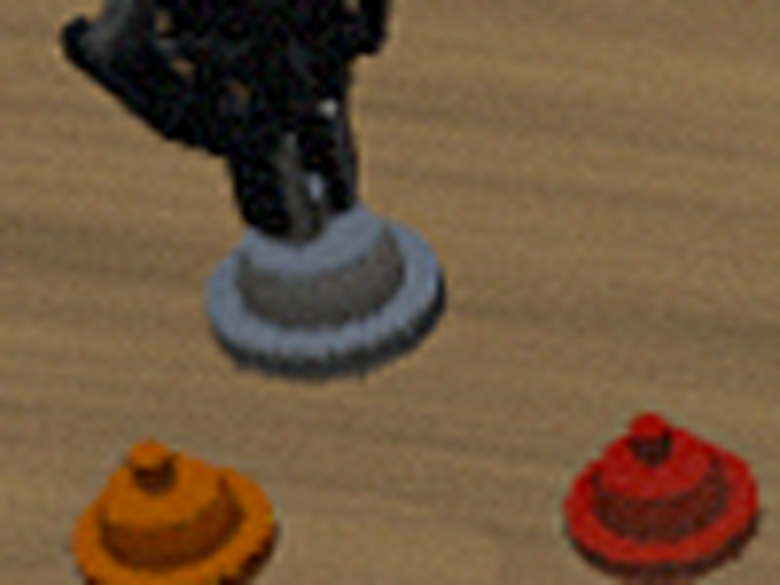

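Call:
play_rows --pt "25 10 0" --pt "75 29 0" --pt "125 48 0" --pt "170 66 0" --pt "185 71 0" --turn '[-0.03,-0.08,-0.14,-0.2,-0.2]' --fingers '[0,0,0,0,0]'

```text
clock: 32.35
eef_pos: [581.6, -172.1, 213.1]
tool_rot: [3.12, 0.008, 1.505]
force: [-0.4, -0.7, -0.0]
width: 13.2
```

```bash
python3 go.py 650 0 215 1.8
```

```text
t 32.35 pos [ 581.6 -172.1  213.1] rot [3.12  0.008 1.505] F [-0.4 -0.7 -0. ] w 13.2 q [ 0.45  0.59 -0.33  1.68  0.24  0.89 -0.05]
slide [176.2  57.   -2. ] turn -0.295 dist 185
```

Call:
play_rows --pt "30 10 0" --pt "75 24 0" --pt "125 40 0" --pt "165 54 0" --pt "176 57 0" --turn '[-0.05,-0.13,-0.2,-0.29,-0.29]' --fingers '[0,0,0,0,0]'

```text
clock: 32.98
eef_pos: [650.2, 2.9, 212.2]
tool_rot: [3.123, 0.012, 1.798]
force: [-0.2, -0.6, -0.8]
width: 13.0
```

```bash
python3 go.py 640 219 205 2.0
```

```text
t 32.98 pos [650.2   2.9 212.2] rot [3.123 0.012 1.798] F [-0.2 -0.6 -0.8] w 13.0 q [ 0.18  0.66 -0.4   1.55  0.31  0.97 -0.08]
slide [212.9  38.7   5.4] turn -0.202 dist 216
```

Call:
play_rows --pt "30 5 0" --pt "80 15 0" --pt "130 24 0" --pt "175 32 0" --pt "190 35 0" --turn '[-0.05,-0.1,-0.15,-0.2,-0.2]' --fingers '[0,0,0,0,0]'

```text
clock: 33.6
eef_pos: [640.4, 198.2, 210.1]
tool_rot: [3.127, 0.014, 2.0]
force: [0.4, -0.2, -0.5]
width: 13.0
```

```bash
python3 go.py 640 219 205 2.0
```

```text
t 33.6 pos [640.4 198.2 210.1] rot [3.127 0.014 2.   ] F [ 0.4 -0.2 -0.5] w 13.0 q [-0.1   0.7  -0.44  1.49  0.35  1.01 -0.2 ]
slide [19.2  8.3  5. ] turn 0.0 dist 21
```

Call:
play_rows --pt "10 4 0" --pt "18 8 4" --pt "19.2 8.3 8" --pt "19.2 8.3 8" --pt "19.2 8.3 8" --turn '[0,0,0,0,0]' --fingers '[0,0,0,0,0]'

```text
clock: 34.22
eef_pos: [640.4, 218.0, 201.9]
tool_rot: [3.127, 0.014, 1.999]
force: [0.0, 0.1, -0.7]
width: 12.8
```

```bash
python3 go.py 640 219 170 2.0;  python3 pic.py scene 310 150 100 pics/g26.png;python3 go.py 640 219 170 2.0
python3 - <<'E'
from circ import *
a=(310,150,100)
s=ctrl.read_state()['eef_pos']; z=s[2]-34.3
for d in [(0,0),(2,0),(0,2)]:
  c=s[:2]+d; print('skirt top',ext('scene',(*c,z+9),37,*a),'bot',ext('scene',(*c,z),37,*a))
print('rim',ext('scene',(640,219,137),31,*a))
E
```

```text
t 34.23 pos [640.4 218.  201.9] rot [3.127 0.014 1.999] F [ 0.   0.1 -0.7] w 12.8 q [-0.14  0.72 -0.43  1.48  0.35  1.01 -0.23]
slide [ 1.6 -0.3 31.9] turn -0.001 dist 32
t 34.27 pos [640.4 218.2 202.1] rot [3.127 0.014 1.999] F [-0.4  0.3 -0.7] w 13.0 q [-0.14  0.72 -0.43  1.48  0.35  1.01 -0.23]
slide [ 1.4 -0.5 32.1] turn -0.001 dist 32
skirt top [294. 590. 335. 552.] bot [289. 582. 358. 575.]
skirt top [294. 590. 340. 558.] bot [289. 582. 363. 581.]
skirt top [302. 598. 336. 553.] bot [297. 590. 359. 576.]
rim [297. 535. 449. 630.]
```

View pics/g26.png

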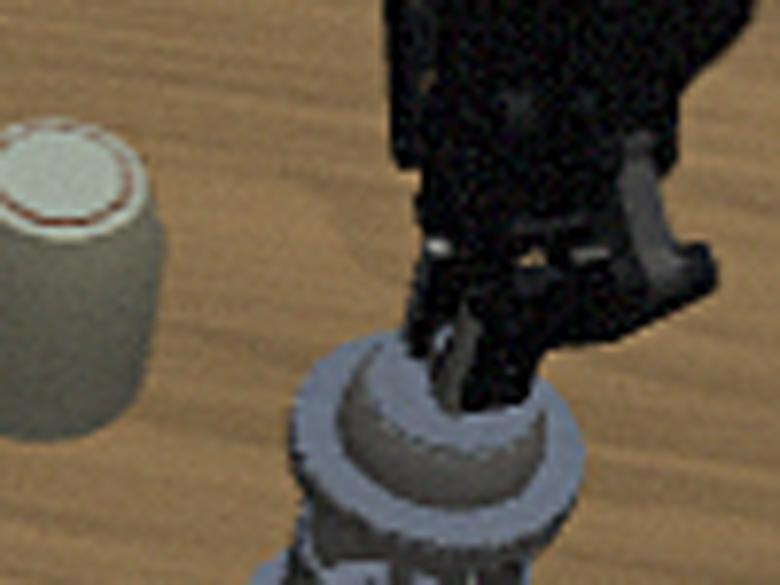

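```bash
python3 go.py 640.2 219.7 170 2.0
```

```text
t 34.27 pos [640.4 218.2 202.1] rot [3.127 0.014 1.999] F [-0.4  0.3 -0.7] w 13.0 q [-0.14  0.72 -0.43  1.48  0.35  1.01 -0.23]
slide [ 1.9 -0.  32.1] turn -0.001 dist 32
```

Call:
play_rows --pt "1.7 0 7" --pt "1.8 0 14" --pt "1.9 0 20" --pt "1.9 0 25" --pt "1.9 0 27" --turn '[0,0,0,0,0]' --fingers '[0,0,0,0,0]'

```text
clock: 34.9
eef_pos: [639.9, 219.7, 174.5]
tool_rot: [3.128, 0.014, 1.999]
force: [0.3, -0.3, -0.5]
width: 13.2
```

```bash
python3 pic.py scene 310 160 80 pics/g27.png;python3 go.py 640.2 219.7 162.3 2.0
python3 - <<'E'
from circ import *
a=(310,160,80)
s=ctrl.read_state()['eef_pos']; z=s[2]-34.3
for d in [(0,0),(2,0),(0,2)]:
  c=s[:2]+d; print('skirt top',ext('scene',(*c,z+9),37,*a),'bot',ext('scene',(*c,z),37,*a))
print('rim',ext('scene',(640,219,137),31,*a))
E
```

```text
t 34.95 pos [639.9 219.6 174.4] rot [3.128 0.014 1.999] F [ 0.1 -0.1 -0.5] w 12.6 q [-0.14  0.75 -0.42  1.5   0.37  0.96 -0.25]
slide [ 0.1  0.1 12.1] turn -0.001 dist 12
skirt top [354. 714. 407. 677.] bot [348. 705. 434. 704.]
skirt top [354. 714. 413. 684.] bot [347. 705. 441. 711.]
skirt top [364. 724. 408. 678.] bot [357. 714. 435. 705.]
rim [371. 669. 464. 690.]
```

View pics/g27.png

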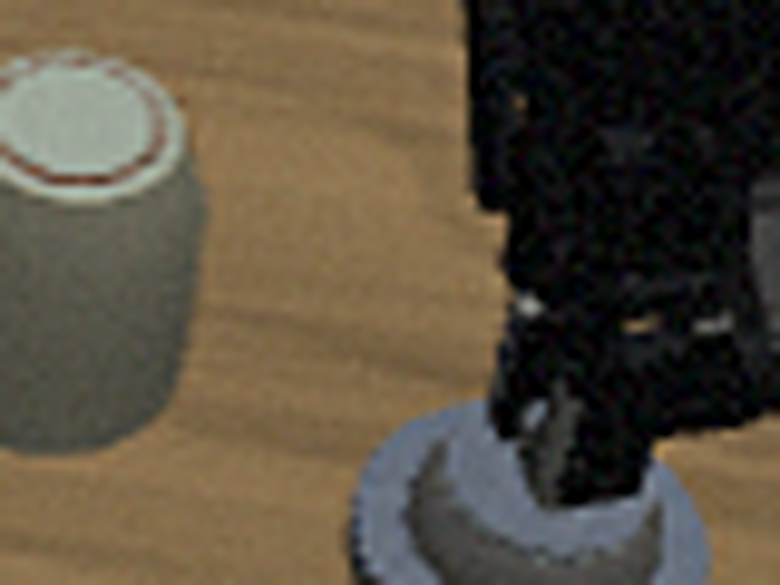

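Call:
play_rows --pt "-0.2 0.6 2" --pt "-0.2 0.6 4" --pt "-0.2 0.6 6" --pt "-0.2 0.6 8" --pt "-0.2 0.6 10" --turn '[0,0,0,0,0]' --fingers '[0,0,0,0,0]'

```text
clock: 35.58
eef_pos: [640.7, 219.6, 164.3]
tool_rot: [3.128, 0.014, 1.999]
force: [-0.2, 0.2, 0.6]
width: 13.1
```

```bash
python3 go.py 640.2 219.7 162.3 2.0
```

```text
t 35.58 pos [640.7 219.6 164.3] rot [3.128 0.014 1.999] F [-0.2  0.2  0.6] w 13.1 q [-0.15  0.76 -0.42  1.51  0.37  0.94 -0.25]
slide [ 0.3 -0.5  2. ] turn -0.001 dist 2
```

Call:
play_rows --pt "0 0 0.7" --pt "0 0 1.4" --pt "0 0 2" --pt "0 0 2.3" --pt "0 0 2.3" --turn '[0,0,0,0,0]' --fingers '[0,0,0,0,0]'

```text
clock: 36.2
eef_pos: [641.0, 219.6, 162.4]
tool_rot: [3.127, 0.014, 1.999]
force: [-1.1, -1.0, 1.6]
width: 13.2
```

Call:
play_rows --pt "0 0 0.6" --pt "0 0 1" --pt "0 0 1" --turn '[0,0,0]' --fingers '[0,0,0]'

```text
clock: 36.58
eef_pos: [641.2, 219.7, 162.3]
tool_rot: [3.126, 0.015, 1.999]
force: [-1.8, -2.0, 6.0]
width: 13.2
```

Contact came at the predicted height of 162.3, so the lid is seated. I'll release it and back off.

Call:
play_rows --pt "0 0 0" --pt "0 0 0" --pt "0 0 0" --pt "0 0 0" --turn '[0,0,0,0]' --fingers '[0.25,0.4,0.4,0.4]'

```text
clock: 37.08
eef_pos: [641.1, 219.7, 162.1]
tool_rot: [3.126, 0.014, 1.999]
force: [-0.2, -0.1, -0.6]
width: 33.8
```

Call:
play_rows --pt "0 0 -4" --pt "0 0 -15" --pt "0 0 -35" --pt "0 0 -60" --pt "0 0 -90" --turn '[0,0,0,0,0]' --fingers '[0.4,0.4,0.4,0.4,0.4]'

```text
clock: 37.7
eef_pos: [639.2, 220.3, 253.5]
tool_rot: [3.126, 0.014, 1.999]
force: [0.4, 0.4, -0.5]
width: 33.9
```

Call:
play_rows --pt "-50 -20 -10" --pt "-100 -40 -10" --pt "-150 -60 -10" --pt "-190 -75 -10" --pt "-190 -75 -10" --turn '[0,0,0,0,0]' --fingers '[0.4,0.4,0.4,0.4,0.4]'

```text
clock: 38.33
eef_pos: [650.3, 10.4, 265.7]
tool_rot: [3.127, 0.018, 1.991]
force: [0.1, 0.0, 0.1]
width: 34.2
```

```bash
python3 go.py 641 219.7 162.3 2.0; python3 pic.py scene 280 150 140 pics/g28.png; python3 pic.py top 110 90 120 pics/g29.png
python3 - <<'E'
from circ import *
a=(280,150,140)
print('skirt top',ext('scene',(640,219,137),37,*a),'knob',(proj('scene',[640,219,175])-[280,150]+.5)*780/140,'flange',ext('scene',(640,219,87),42,*a))
a=(110,90,120)
print('skirt top',ext('top',(640,219,137),37,*a),'knob',(proj('top',[640,219,175])-[110,90]+.5)*780/120,'flange',ext('top',(640,219,87),42,*a))
E
```

```text
t 38.33 pos [650.3  10.4 265.7] rot [3.127 0.018 1.991] F [0.1 0.  0.1] w 34.2 q [ 0.2   0.62 -0.46  1.49  0.31  1.09  0.1 ]
slide [196.7  75.5 101.1] turn -0.009 dist 234
skirt top [363. 566. 309. 463.] knob [[483.39634917 316.97343251]] flange [330. 551. 381. 554.]
skirt top [175. 374. 203. 396.] knob [[248.13578928 263.94383424]] flange [198. 415. 238. 448.]
```

View pics/g28.png

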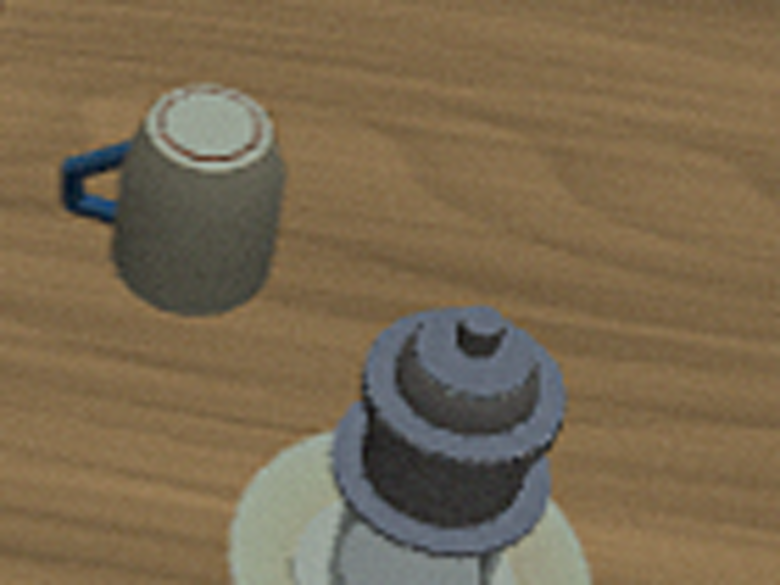

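View pics/g29.png

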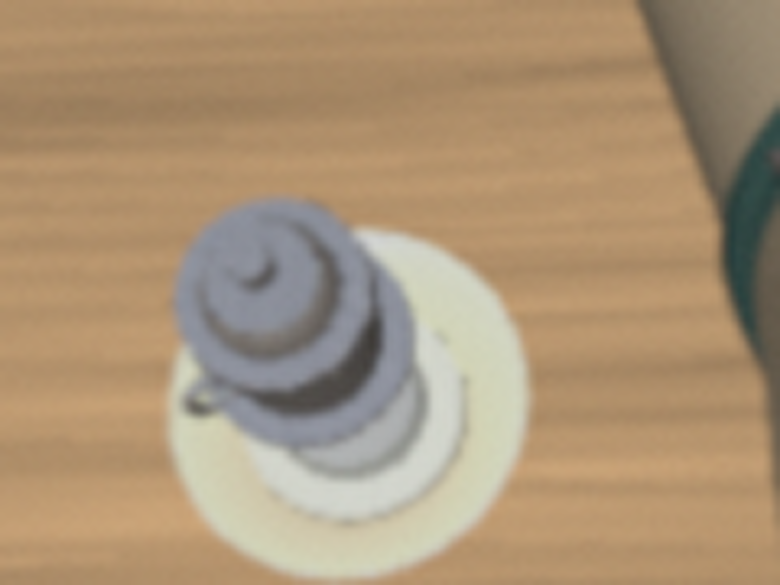

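Both views show the lid level on the chamber, with edges within about 1 px of the predicted seated pose. The skirt spans scene x 345–381, and the mug has not moved. I'll hand the job in.

```bash
python3 -c "
from cell import ctrl
print(ctrl.finish_job())"
```

```text
the job is handed in; nothing more can be done
None
```

The drip coffee set is back together and the job is handed in at about 38 s of the 134 s limit. I stood the glass in the saucer's well, set the chamber on the glass, lowered the press into the chamber and closed it with the steel lid.

- **Seating:** each part touched down within about 0.5 mm of its predicted seated height, with 5 to 8 N of contact. I released each one only after that contact.
- **Final pictures:** in both camera views the flange and lid edges match the seated, centred pose within about 1 px, roughly 2 mm. The lid looks level.
- **Press:** before the lid went on, its knob was in the right place and the disc lay flat.
- **Bystanders:** the mug looks unmoved. I did not measure the tumbler at the end, but the gripper passed well above it.
- **What disagreed:** the tool picked up a small tilt of up to about 0.025 rad during the moves, well inside the limits. The finger opening read about 2 to 3 mm narrower than the true size on the glass and both knobs.

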